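# Load a pass box: inner door felt shut and bolted before the outer door opens

### The job

At the low aluminium pass box, press the inner door (left end, round press plate) until you feel it is firmly shut, then push the roof bolt fully through its keeper. Only then push the outer door (right end) wide open by its upright tab, past square to the box, and slide the card terminal lying on the base board endways into the chamber until at most a finger's width stands out. Leave the outer door open, the bolt shot and the other things on the bench undisturbed.

Things in the scene. Friction and masses are not known exactly. Their poses are not given: they have to be found in the camera images.
- passbox: Fixed low tunnel, clear roof, on a 10 mm base board (130 mm wide) that reaches to y = -435 mm. Origin: under the tunnel's centre, at bench height; y runs along the tunnel from outer to inner doorway, x away from the robot. Frame y = -95 to +95 mm; inside x = -52 to +52, z = 10 to 58 mm; 116 mm wide outside, roof top z = 64 mm. Behind it a clear screen 140 mm high at y = 30, x = 60 to 142 mm.
- inner_door (a joint): Inner door: rad, 0 = shut, grows as its front edge swings outward (box +y); starts ajar by up to 0.35. Upright hinge at box x = 62, y = 103 mm. Panel 8 mm thick, 116 mm wide, 13 to 63 mm above the bench; outer face at box y = 105 mm when shut. Stiff hinge: it stays where it is left, about 1 N moves it; when shut it stands hard against its stop.
- press_plate (a point): Centre of the outer face of the round steel press plate (34 mm across, 3 mm thick) near the front edge of the inner door; 39 mm above the bench. Push here toward the box's -y to shut the door; shut, it is at box x = -30, y = 107.5 mm.
- bolt (a joint): Roof bolt: m, 0 = drawn, 0.034 = end stop, tip through the keeper. Grows as it slides toward the robot (box -x). Starts between 0 and 0.006. Friction about 2 N, stays where it is left. The tip jams on the keeper if the door is not quite shut; once shot it truly locks the inner door.
- bolt_knob (a point): Centre of the bolt's upright knob (18 mm diameter, z = 95 to 117 mm above the bench, on a thinner stem), on the rod between two guides whose tops are at 88 mm; box y = 72 mm. Push it to box -x from behind (its +x side); it travels up to 34 mm.
- bolt_tip (a point): Front tip of the bolt rod (10 mm diameter, lying along the box's x at z = 77 mm).
- keeper (a point): Centre of the keeper hoop's bore on top of the inner door (hoop 14 mm long along the bolt); shut, it is at box x = -40, y = 72 mm. Top of the hoop and of the upstand that carries it 90 mm above the bench.
- outer_door (a joint): Outer door: rad, 0 = shut, grows as its front edge swings outward (box -y), counter-clockwise from above; stop at 1.8; starts shut. No catch; stays where it is left; about 0.6 N at the tab moves it. A hollow pan 22 mm deep, top 63 mm above the bench, reaching 119 mm from its upright hinge: it sweeps that circle.
- push_tab (a point): Middle of the inner (box +y) face of the outer door's push tab, an upright plate 34 mm wide and 6 mm thick that stands on the door near its front edge, from the roof (64 mm) up to 112 mm above the bench. 102 mm from the hinge line, 88 mm above the bench. A finger set down above the roof behind it can push the door open to box -y.
- outer_hinge (a point): A point on the outer door's upright hinge line, 40 mm above the bench; box x = 62, y = -110 mm.
- terminal_center (a point): Centre (half-way up) of the loose card terminal, 146 x 75 x 25 mm, 0.15 to 0.3 kg, lying flat on the base board to the right of the box (box y about -0.32 to -0.35 m), clear of the door's sweep. Its x axis is its long axis, roughly along the tunnel (within 0.2 rad).
- tape_roll: Bystander: roll of yellow tape; leave it alone. Origin at the centre of its underside.
- spool: Bystander: solder spool; leave it alone. Origin at the centre of its underside.
- stamp: Bystander: rubber stamp; leave it alone. Origin at the centre of its underside.
- terminal: The same card terminal; origin at the centre of its underside, x along its 146 mm length.

How it is judged:
By the outcome, as a careful person would: the job done as asked, in the order asked, and still so for the second after the job is handed in, with the robot touching nothing.
It also fails if it takes over 72 s, if anything falls off the work surface, if the arm or the gripper's body presses on something with over 40 N, if the wrist force passes 120 N, or if a joint passes its speed limit or range.

### The arm

A 7-joint arm with a two-finger parallel gripper is mounted at the origin on the work surface; the furniture and walls round the work are solid. World frame = base frame: x ahead of the robot, y to its left, z up, the work surface at z = 0. Lengths are in mm, angles in rad, forces in N, time in s.
With the tool pointing down it reaches from about 400 to 875 mm from the base axis. Payload 4.4 kg.
Tool frame: the origin (TCP) lies at the very end of the fingers, on their centre line; the grasp point (between the pads) lies 19 mm behind it; z points along the fingers, y is the direction in which the jaws open and shut (so a half turn about z gives the same grasp; the last joint's range is limited). The gripper opens to 85 mm and grips with 20 to 120 N. Pads are 22 mm wide; open, the fingers measure 114 mm over their backs; the gripper's body (76 mm by 85 mm) begins 54 mm behind the grasp point. The pads swing forward as they close: fully open they stand 13 mm farther back than shut.
Start: joints at [1.182, 0.628, 0.038, 1.517, -0.027, 0.996, -0.02], TCP at [206.224, -616.433, 207.613] pointing down, gripper open.
Joint ranges: [-3.06, 3.06], [-0.37, 2.12], [-1.25, 1.32], [0.18, 2.47], [-1.1, 4.24], [0.23, 1.98], [-2.94, 2.94]. Speed limits (rad/s): [2.57, 2.57, 3.14, 3.14, 3.14, 3.14, 3.14].

### API

Orientations are given as [roll, pitch, yaw] about the fixed x, y, z axes, in that order (R = Rz(yaw) Ry(pitch) Rx(roll)).
In Python, from cell import read_state, get_image, calibration, finish_job gives the robot as it stands. The module is installed in compiled form; this text tells all that it offers.
- The arm moves only by the tool apply_moves, never from a script. Its argument "increments" is a list of rows, each an object of numbers: "tx", "ty", "tz": the shift along the world's x, y, z in m; "rx", "ry", "rz": the turn, a rotation vector about the world's x, y, z in units of 5 degrees (1.0 is 5 degrees); "claw": the finger opening in m, from 0 to 0.0854. In form: [{"tx": .., "ty": .., "tz": .., "rx": .., "ry": .., "rz": .., "claw": ..}, ...]. A call has 1 to 12 rows; each row is the pose to reach, as a shift and turn from the pose commanded when the call began; what a row does not reach only later rows make up. A row lasts 1/10 s, in which the tool goes at most 50 mm and 8.59 degrees, less where a joint would pass 70% of its speed; a pose out of reach is approached as far as the arm can. A call with a gripper value outside its range is refused whole. The fingers move at their own pace and stop on an object; the grip force is fixed at half the most. Time passes only in rows, so rows that repeat a pose let the fingers close. It gives the time, the measured TCP pose, the force and the opening at its end, in the units of the state.
- read_state(): the state, without advancing time (a new reading comes with each control period).
- get_image(name): name is "scene" or "top"; returns the picture (420x560x3 uint8, red, green, blue); there is no depth.
- calibration(name): a dict with "camera_matrix" (3x3 intrinsics, pixels), "origin" and "attitude" of the camera in the world. Camera axes: x right, y up, looking along -z (the intrinsics and any distortion apply to the point x, -y, -z); pixel columns grow to the right and rows downward; lengths in mm; the calibration is good to about 2 mm. A picture is of the moment at which its call begins. calibration takes no time and is no camera call.
- finish_job(): hands the job in, once; it reports no verdict.
The state is a dict: "clock": time; "qpos": joint angles; "qd": joint speeds; "tau": joint torques, N m; "eef_pos": TCP position; "tool_rot": TCP orientation; "force": force on the tool from outside, world axes, zero at the start; "torque": the same for the moment, N m; "width": finger opening in mm.
Only numpy, scipy, OpenCV 4.12 (cv2) and the standard library are available. Lean on these libraries where they do the work, as an engineer would, in place of code of your own. Each camera call takes 0.05 s, during which the arm holds its last target. There are 200 camera calls.

## Working session

There is one attempt and no reset: what is moved stays moved. The work goes in short steps, Python scripts to look and compute and a tool call to move; the robot and the scene stay as the last step left them, time stands still between calls to the robot, and variables do not carry over. Pictures are saved under pics/ and viewed, about 8 in all and at most 12, crops included, and the job is handed in when it is done.

Besides the shell and the picture viewer there is one more tool, called after "Call:" as name([rows], argument=value, ...), one row to a line, values as JSON. apply_moves: Moves the arm, as the interface text tells. Its arguments: {"type":"object","properties":{"increments":{"type":"array"}},"required":["increments"]}

```bash
mkdir -p pics; python3 - <<'E'
from cell import *
import cv2
for n in("scene","top"):
    im=get_image(n); cv2.imwrite(f"pics/{n}0.png",cv2.cvtColor(im,cv2.COLOR_RGB2BGR)); print(calibration(n))
print(read_state())
E
```

```text
{'camera_matrix': array([[490.67784336,   0.        , 278.44934724],
       [  0.        , 490.67784336, 210.21091624],
       [  0.        ,   0.        ,   1.        ]]), 'origin': array([-154.69597934,  566.47012181, 1107.90487378]), 'attitude': array([ 0.7212753 , -0.00432994, -2.28838931])}
{'camera_matrix': array([[458.0174813 ,   0.        , 282.871706  ],
       [  0.        , 458.0174813 , 207.73240692],
       [  0.        ,   0.        ,   1.        ]]), 'origin': array([ 362.64893289,  -16.30630454, 1282.15146418]), 'attitude': array([ 0.11378361, -0.00406475, -1.5412071 ])}
{'clock': 0.1, 'qpos': array([ 1.18219576,  0.62924545,  0.03842514,  1.51825192, -0.02699345,
        0.99630299, -0.01998944]), 'qd': array([ 0.000994  , -0.00205   , -0.00041845, -0.00256539, -0.00016139,
        0.00054431,  0.0003322 ]), 'tau': array([ 2.20282876e-03, -5.64532971e+01,  1.23008285e+00, -1.93974012e+01,
        1.12188002e-02,  5.42636029e-03,  4.17373485e-06]), 'eef_pos': array([ 206.04593432, -615.85382787,  206.79116771]), 'tool_rot': array([-3.13990226e+00,  1.01958907e-05,  3.22830946e-01]), 'force': array([-0.80002533,  0.47762608,  0.47849982]), 'torque': array([-0.01579382,  0.07665875,  0.00403746]), 'width': 85.36778200814217}
```

View pics/scene0.png

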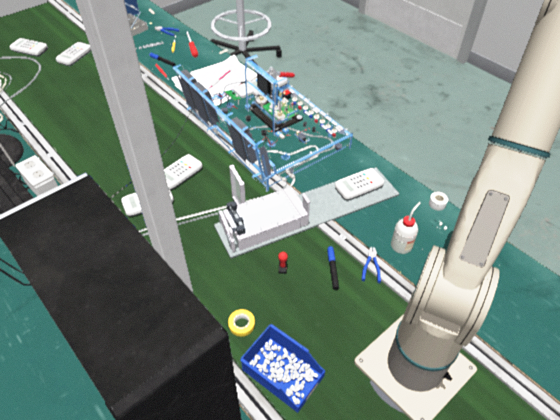

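View pics/top0.png

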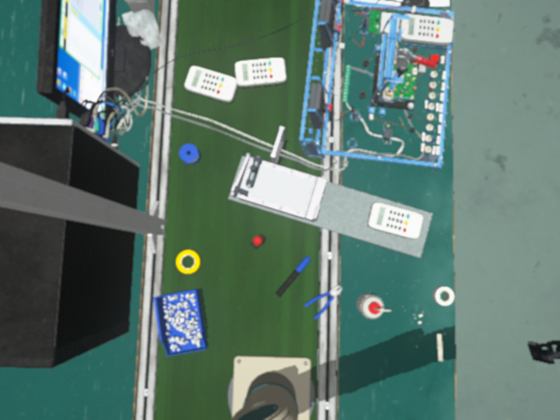

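The overview shows the box at top-camera px (275,190), its board running right and down to (425,240), and the terminal at (395,220). I'll enlarge both views.

```bash
python3 - <<'E'
import cv2
a=cv2.imread("pics/top0.png")[120:265,222:437]; b=cv2.imread("pics/scene0.png")[155:260,205:405]
cv2.imwrite("pics/topc.png",cv2.resize(a,None,fx=3.7,fy=3.7,interpolation=cv2.INTER_CUBIC))
cv2.imwrite("pics/scenec.png",cv2.resize(b,None,fx=4,fy=4,interpolation=cv2.INTER_CUBIC))
E
```

```text
(no output)
```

View pics/topc.png

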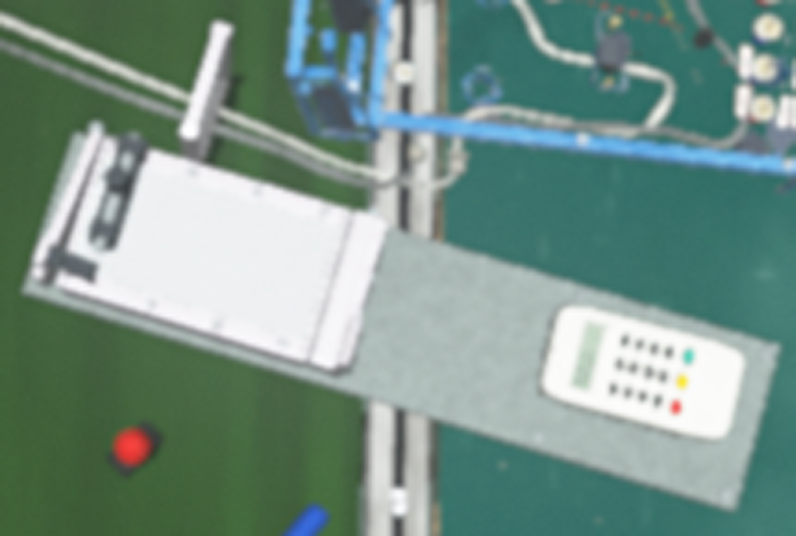

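View pics/scenec.png

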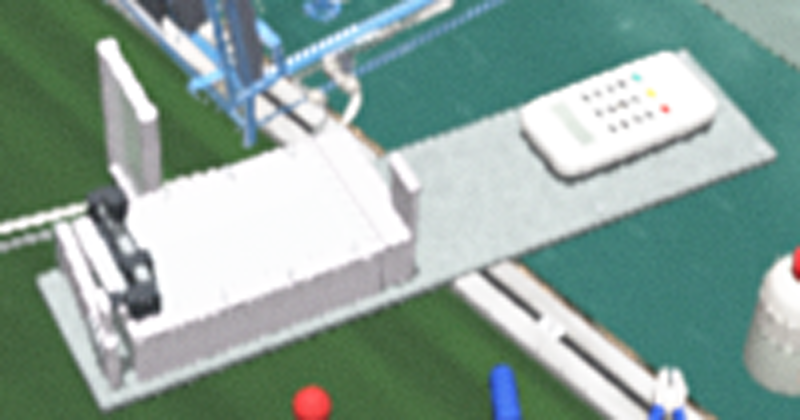

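Both crops show the same layout. In the top crop, the board's right corners are at (778,345) and (738,508) and its near-left corner is at (24,290). The terminal spans (540–745, 305–440), the inner door is slightly ajar on the left, and the push tab is at the front right. Next I'll fit the box pose from these points.

```bash
cat > h.py <<'E'
import numpy as np, cv2
from scipy.spatial.transform import Rotation as R
from scipy.optimize import least_squares
from cell import *
OFF={"top":(222,120,3.7),"scene":(205,155,4.)}
C={n:calibration(n) for n in OFF}
def proj(n,P):
    c=C[n]; Rm=R.from_euler('xyz',c['attitude']).as_matrix()
    p=(np.atleast_2d(P)-c['origin'])@Rm*[1,-1,-1]
    p=p@c['camera_matrix'].T; return p[:,:2]/p[:,2:]
def full(n,uv):
    o=OFF[n]; return (np.atleast_2d(uv)+.5)/o[2]+[o[0],o[1]]-.5
def ray(n,uv,z):
    c=C[n]; K=c['camera_matrix']; uv=np.atleast_2d(uv)
    d=np.c_[(uv-K[:2,2])/[K[0,0],K[1,1]],np.ones(len(uv))]*[1,-1,-1]
    d=d@R.from_euler('xyz',c['attitude']).as_matrix().T
    return c['origin']+d*((z-c['origin'][2])/d[:,2])[:,None]
def w(b,P):
    P=np.atleast_2d(np.array(P,float)); c,s=np.cos(b[2]),np.sin(b[2])
    return np.c_[b[0]+c*P[:,0]-s*P[:,1], b[1]+s*P[:,0]+c*P[:,1], P[:,2]]
def inbox(b,P):
    P=np.atleast_2d(P); c,s=np.cos(b[2]),np.sin(b[2]); d=P[:,:2]-b[:2]
    return np.c_[c*d[:,0]+s*d[:,1],-s*d[:,0]+c*d[:,1],P[:,2]]
E
cat > fit.py <<'E'
from h import *
pt=[((65,-435,10),(778,345)),((-65,-435,10),(738,508)),((142,30,140),(222,22)),((58,-95,64),(350,210)),((-58,-95,64),(309,362))]
ps=[((65,-435,10),(690,50)),((-65,-435,10),(776,155))]
def f(b): 
    r=[(proj(n,w(b,[p]))-full(n,u)).ravel() for n,l in(("top",pt),("scene",ps)) for p,u in l]
    return np.concatenate(r)
if __name__=="__main__":
    s=least_squares(f,[580,20,-.25],loss='soft_l1'); b=s.x; print(b,np.round(f(b).reshape(-1,2),1).tolist())
    np.save("box.npy",b)
    t=[ray("top",full("top",u),35)[0] for u in[(580,303),(742,350),(725,440),(543,395)]]
    print("term",inbox(b,t).round(1).tolist())
    for n in OFF:
        im=cv2.resize(cv2.imread(f"pics/{n}0.png"),None,fx=3,fy=3,interpolation=cv2.INTER_CUBIC)
        def dr(P,col):
            q=(proj(n,w(b,P))*3+1).round().astype(int); cv2.polylines(im,[q[:,None]],False,col,1)
        for x in(-58,58):pass
        dr([(-65,-435,10),(65,-435,10),(65,95,10),(-65,95,10),(-65,-435,10)],(0,0,255))
        dr([(-58,-95,64),(58,-95,64),(58,95,64),(-58,95,64),(-58,-95,64)],(0,0,255))
        dr([(60,30,0),(60,30,140),(142,30,140),(142,30,0)],(255,0,0))
        dr([(-57,105,63),(62,105,63),(62,103,63)],(0,200,0)); dr([(-40,72,90),(-40,72,63)],(0,200,0))
        a=np.array([(-40-17,-110,64),(-40+17,-110,64),(-40+17,-110,112),(-40-17,-110,112)]);dr(a,(255,0,255))
        q=proj(n,w(b,[(0,-170,20)]))[0]*3
        x0=int(min(max(q[0]-370,0),im.shape[1]-740));y0=int(q[1]-240)
        cv2.imwrite(f"pics/{n}_ov.png",im[y0:y0+480,x0:x0+740]); print(n,x0,y0)
E
python3 fit.py
```

```text
[ 5.59243100e+02  1.11344982e+00 -2.69808088e-01] [[0.5, 0.1], [-0.9, 0.7], [0.1, 0.3], [0.5, -0.0], [-0.9, -0.2], [-1.2, -1.0], [0.5, -0.8]]
term [[46.8, -277.7, 35.0], [48.5, -401.9, 35.0], [-19.5, -407.4, 35.0], [-27.2, -270.2, 35.0]]
top 636 380
scene 570 370
```

View pics/top_ov.png

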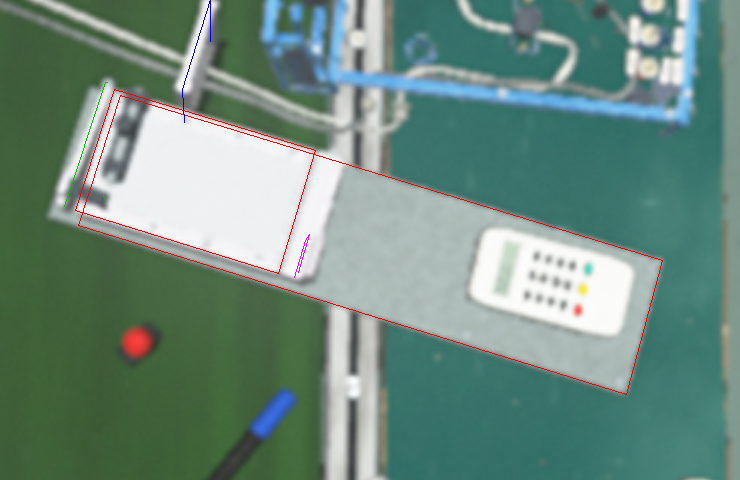

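View pics/scene_ov.png

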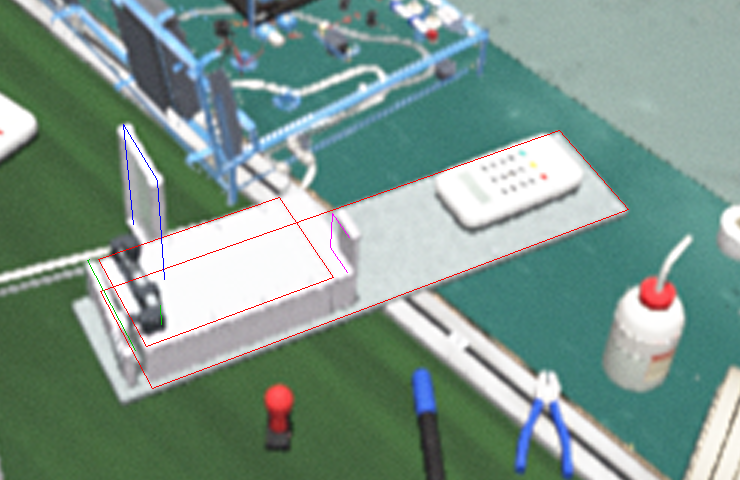

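The fit is good: box origin at about (559, 1) mm with yaw −0.27, residuals under 1.3 px. The overlay lines sit on the board, roof, screen and tab. The terminal's centre is at about box (12, −339). Next I'll close the claw, turn so the jaws lie along box x, and travel to a point outside the inner door.

Call:
apply_moves([
  {"tx": 0.368,"ty": 0.784,"tz": 0.02,"rz": 11.2,"claw": 0},
  {"tx": 0.368,"ty": 0.784,"tz": 0.02,"rz": 11.2,"claw": 0},
  {"tx": 0.368,"ty": 0.784,"tz": 0.02,"rz": 11.2,"claw": 0},
  {"tx": 0.368,"ty": 0.784,"tz": 0.02,"rz": 11.2,"claw": 0},
  {"tx": 0.368,"ty": 0.784,"tz": 0.02,"rz": 11.2,"claw": 0},
  {"tx": 0.368,"ty": 0.784,"tz": 0.02,"rz": 11.2,"claw": 0},
  {"tx": 0.368,"ty": 0.784,"tz": 0.02,"rz": 11.2,"claw": 0},
  {"tx": 0.368,"ty": 0.784,"tz": 0.02,"rz": 11.2,"claw": 0},
  {"tx": 0.368,"ty": 0.784,"tz": 0.02,"rz": 11.2,"claw": 0},
  {"tx": 0.368,"ty": 0.784,"tz": 0.02,"rz": 11.2,"claw": 0},
  {"tx": 0.368,"ty": 0.784,"tz": 0.02,"rz": 11.2,"claw": 0},
  {"tx": 0.368,"ty": 0.784,"tz": 0.02,"rz": 11.2,"claw": 0},
])

```text
$.increments[0]: bad value
```

```bash
cat > st.py <<'E'
from h import *
b=np.load("box.npy"); s=read_state()
p=s['eef_pos']; print("t",s['clock'],"tcp",p.round(1),"rot",s['tool_rot'].round(3),"box",inbox(b,[p])[0].round(1),"F",s['force'].round(1),"w",round(s['width'],1),"q",s['qpos'].round(2))
import sys
for a in sys.argv[1:]:
    t=w(b,[list(map(float,a.split(',')))])[0]; print(a,t.round(1),"d",(t-p).round(1))
E
python3 st.py -30,165,200
```

```text
t 0.1 tcp [ 206.  -615.9  206.8] rot [-3.14   0.     0.323] box [-176.  -688.8  206.8] F [-0.8  0.5  0.5] w 85.4 q [ 1.18  0.63  0.04  1.52 -0.03  1.   -0.02]
-30,165,200 [574.3 168.1 200. ] d [368.3 784.   -6.8]
```

Call:
apply_moves([
  {"tx": 0.023,"ty": 0.044,"tz": 0.0,"rx": 0.0,"ry": 0.0,"rz": 1.0,"claw": 0.0},
])

```text
clock: 0.2
eef_pos: [224.0, -577.4, 206.7]
tool_rot: [3.139, 0.005, 0.403]
force: [-0.3, 0.2, -0.3]
width: 73.3
```

Call:
apply_moves([
  {"tx": 0.345,"ty": 0.74,"tz": 0.02,"rx": 0.0,"ry": 0.0,"rz": 10.2,"claw": 0.0},
  {"tx": 0.345,"ty": 0.74,"tz": 0.02,"rx": 0.0,"ry": 0.0,"rz": 10.2,"claw": 0.0},
  {"tx": 0.345,"ty": 0.74,"tz": 0.02,"rx": 0.0,"ry": 0.0,"rz": 10.2,"claw": 0.0},
  {"tx": 0.345,"ty": 0.74,"tz": 0.02,"rx": 0.0,"ry": 0.0,"rz": 10.2,"claw": 0.0},
  {"tx": 0.345,"ty": 0.74,"tz": 0.02,"rx": 0.0,"ry": 0.0,"rz": 10.2,"claw": 0.0},
  {"tx": 0.345,"ty": 0.74,"tz": 0.02,"rx": 0.0,"ry": 0.0,"rz": 10.2,"claw": 0.0},
  {"tx": 0.345,"ty": 0.74,"tz": 0.02,"rx": 0.0,"ry": 0.0,"rz": 10.2,"claw": 0.0},
  {"tx": 0.345,"ty": 0.74,"tz": 0.02,"rx": 0.0,"ry": 0.0,"rz": 10.2,"claw": 0.0},
  {"tx": 0.345,"ty": 0.74,"tz": 0.02,"rx": 0.0,"ry": 0.0,"rz": 10.2,"claw": 0.0},
  {"tx": 0.345,"ty": 0.74,"tz": 0.02,"rx": 0.0,"ry": 0.0,"rz": 10.2,"claw": 0.0},
  {"tx": 0.345,"ty": 0.74,"tz": 0.02,"rx": 0.0,"ry": 0.0,"rz": 10.2,"claw": 0.0},
  {"tx": 0.345,"ty": 0.74,"tz": 0.02,"rx": 0.0,"ry": 0.0,"rz": 10.2,"claw": 0.0},
])

```text
clock: 1.4
eef_pos: [483.0, -27.0, 222.3]
tool_rot: [-3.141, 0.0, 1.3]
force: [1.7, -0.4, -0.5]
width: 0.1
```

```bash
python3 st.py -30,165,200
```

```text
t 1.4 tcp [483.  -27.  222.3] rot [-3.141  0.     1.3  ] box [-66.  -47.4 222.3] F [ 1.7 -0.4 -0.5] w 0.1 q [ 0.24  0.39 -0.33  1.94  0.16  0.84 -0.45]
-30,165,200 [574.3 168.1 200. ] d [ 91.3 195.1 -22.3]
```

All seven fields are required in each row. The arm is now over the box, so I'll go on to the pre-press point.

Call:
apply_moves([
  {"tx": 0.088,"ty": 0.19,"tz": 0.0,"rx": 0.0,"ry": 0.0,"rz": 0.0,"claw": 0.0},
  {"tx": 0.088,"ty": 0.19,"tz": 0.0,"rx": 0.0,"ry": 0.0,"rz": 0.0,"claw": 0.0},
  {"tx": 0.088,"ty": 0.19,"tz": 0.0,"rx": 0.0,"ry": 0.0,"rz": 0.0,"claw": 0.0},
  {"tx": 0.088,"ty": 0.19,"tz": 0.0,"rx": 0.0,"ry": 0.0,"rz": 0.0,"claw": 0.0},
  {"tx": 0.088,"ty": 0.19,"tz": 0.0,"rx": 0.0,"ry": 0.0,"rz": 0.0,"claw": 0.0},
  {"tx": 0.088,"ty": 0.19,"tz": 0.0,"rx": 0.0,"ry": 0.0,"rz": 0.0,"claw": 0.0},
  {"tx": 0.088,"ty": 0.19,"tz": 0.0,"rx": 0.0,"ry": 0.0,"rz": 0.0,"claw": 0.0},
  {"tx": 0.088,"ty": 0.19,"tz": 0.0,"rx": 0.0,"ry": 0.0,"rz": 0.0,"claw": 0.0},
])

```text
clock: 2.2
eef_pos: [570.3, 158.5, 222.1]
tool_rot: [-3.141, 0.002, 1.297]
force: [0.1, -0.7, 0.0]
width: 0.1
```

```bash
python3 - <<'E'
from h import *
b=np.load("box.npy"); n="scene"
im=cv2.cvtColor(get_image(n),cv2.COLOR_RGB2BGR); cv2.imwrite("pics/scene1.png",im)
i2=cv2.cvtColor(get_image("top"),cv2.COLOR_RGB2BGR); cv2.imwrite("pics/top1.png",i2)
# knob ticks on the first pictures
out=[]
for n in("top","scene"):
    q=proj(n,w(b,[(0,80,90)]))[0]; x0,y0=int(q[0]-28),int(q[1]-28)
    im=cv2.imread(f"pics/{n}0.png")[y0:y0+56,x0:x0+56]; im=cv2.resize(im,None,fx=7,fy=7,interpolation=cv2.INTER_CUBIC)
    for x in range(-60,61,20):
        p=((proj(n,w(b,[(x,72,117)]))[0]-[x0,y0]+.5)*7).astype(int); cv2.circle(im,tuple(map(int,p)),2,(0,0,255),-1)
        p=((proj(n,w(b,[(x,72,77)]))[0]-[x0,y0]+.5)*7).astype(int); cv2.circle(im,tuple(map(int,p)),2,(0,255,0),-1)
    for x in(-30,): 
        p=((proj(n,w(b,[(x,107.5,39)]))[0]-[x0,y0]+.5)*7).astype(int); cv2.circle(im,tuple(map(int,p)),3,(255,0,255),-1)
    out.append(im)
cv2.imwrite("pics/knob.png",np.hstack(out))
E
python3 st.py -30,165,40
```

```text
t 2.3 tcp [570.5 159.1 222.4] rot [3.141e+00 1.000e-03 1.297e+00] box [-31.2 155.2 222.4] F [ 0.5 -0.  -0.2] w 0.5 q [-0.11  0.54 -0.33  1.66  0.2   0.97 -0.78]
-30,165,40 [574.3 168.1  40. ] d [   3.8    9.1 -182.4]
```

View pics/knob.png

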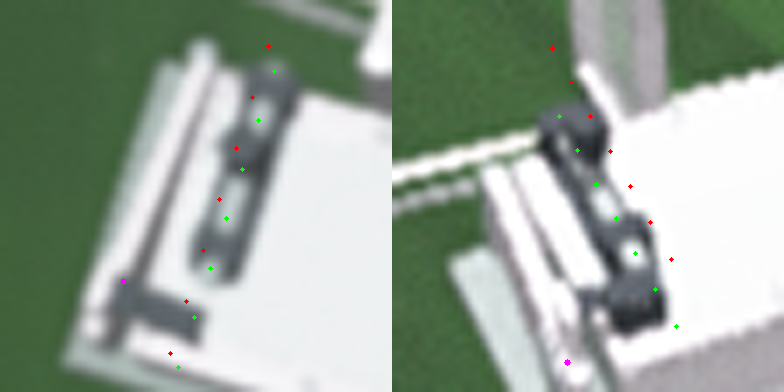

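In the top view the knob is beside the x = +20 tick, so it sits at box x ≈ 20, clear of the keeper. I'll descend outside the door to z ≈ 46, which keeps the gripper body above the knob.

Call:
apply_moves([
  {"tx": 0.004,"ty": 0.004,"tz": -0.176,"rx": 0.0,"ry": 0.0,"rz": 0.0,"claw": 0.0},
  {"tx": 0.004,"ty": 0.004,"tz": -0.176,"rx": 0.0,"ry": 0.0,"rz": 0.0,"claw": 0.0},
  {"tx": 0.004,"ty": 0.004,"tz": -0.176,"rx": 0.0,"ry": 0.0,"rz": 0.0,"claw": 0.0},
  {"tx": 0.004,"ty": 0.004,"tz": -0.176,"rx": 0.0,"ry": 0.0,"rz": 0.0,"claw": 0.0},
  {"tx": 0.004,"ty": 0.004,"tz": -0.176,"rx": 0.0,"ry": 0.0,"rz": 0.0,"claw": 0.0},
  {"tx": 0.004,"ty": 0.004,"tz": -0.176,"rx": 0.0,"ry": 0.0,"rz": 0.0,"claw": 0.0},
  {"tx": 0.004,"ty": 0.004,"tz": -0.176,"rx": 0.0,"ry": 0.0,"rz": 0.0,"claw": 0.0},
])

```text
clock: 3.0
eef_pos: [576.4, 165.4, 48.5]
tool_rot: [3.138, -0.002, 1.299]
force: [-0.0, 0.9, 0.8]
width: -0.1
```

```bash
python3 st.py -28,118,46
```

```text
t 3.0 tcp [576.4 165.4  48.5] rot [ 3.138e+00 -2.000e-03  1.299e+00] box [-27.3 162.9  48.5] F [-0.   0.9  0.8] w -0.1 q [-0.17  0.77 -0.25  1.79  0.3   0.61 -0.87]
-28,118,46 [563.7 122.3  46. ] d [-12.6 -43.1  -2.5]
```

Call:
apply_moves([
  {"tx": -0.003,"ty": -0.01,"tz": -0.003,"rx": 0.0,"ry": 0.0,"rz": 0.0,"claw": 0.0},
  {"tx": -0.005,"ty": -0.02,"tz": -0.003,"rx": 0.0,"ry": 0.0,"rz": 0.0,"claw": 0.0},
  {"tx": -0.008,"ty": -0.028,"tz": -0.003,"rx": 0.0,"ry": 0.0,"rz": 0.0,"claw": 0.0},
  {"tx": -0.01,"ty": -0.035,"tz": -0.003,"rx": 0.0,"ry": 0.0,"rz": 0.0,"claw": 0.0},
  {"tx": -0.0115,"ty": -0.041,"tz": -0.003,"rx": 0.0,"ry": 0.0,"rz": 0.0,"claw": 0.0},
  {"tx": -0.0115,"ty": -0.041,"tz": -0.003,"rx": 0.0,"ry": 0.0,"rz": 0.0,"claw": 0.0},
])

```text
clock: 3.6
eef_pos: [563.0, 122.8, 43.3]
tool_rot: [-3.141, 0.001, 1.299]
force: [-0.3, -0.3, 0.7]
width: 0.0
```

```bash
python3 st.py
```

```text
t 3.6 tcp [563.  122.8  43.3] rot [-3.141e+00  1.000e-03  1.299e+00] box [-28.9 118.3  43.3] F [-0.3 -0.3  0.7] w 0.0 q [-0.11  0.76 -0.25  1.85  0.32  0.57 -0.83]
```

Call:
apply_moves([
  {"tx": -0.001,"ty": -0.003,"tz": 0.004,"rx": 0.0,"ry": 0.0,"rz": 0.0,"claw": 0.0},
  {"tx": -0.0015,"ty": -0.006,"tz": 0.004,"rx": 0.0,"ry": 0.0,"rz": 0.0,"claw": 0.0},
  {"tx": -0.0015,"ty": -0.006,"tz": 0.004,"rx": 0.0,"ry": 0.0,"rz": 0.0,"claw": 0.0},
  {"tx": -0.0015,"ty": -0.006,"tz": 0.004,"rx": 0.0,"ry": 0.0,"rz": 0.0,"claw": 0.0},
])

```text
clock: 4.0
eef_pos: [561.8, 118.3, 47.4]
tool_rot: [3.141, -0.0, 1.3]
force: [-0.6, 0.2, 0.5]
width: 0.3
```

```bash
python3 st.py
```

```text
t 4.0 tcp [561.8 118.3  47.4] rot [ 3.141 -0.     1.3  ] box [-28.7 113.6  47.4] F [-0.6  0.2  0.5] w 0.3 q [-0.1   0.75 -0.25  1.86  0.32  0.57 -0.82]
```

Call:
apply_moves([
  {"tx": -0.001,"ty": -0.003,"tz": 0.0,"rx": 0.0,"ry": 0.0,"rz": 0.0,"claw": 0.0},
  {"tx": -0.002,"ty": -0.006,"tz": 0.0,"rx": 0.0,"ry": 0.0,"rz": 0.0,"claw": 0.0},
  {"tx": -0.002,"ty": -0.008,"tz": 0.0,"rx": 0.0,"ry": 0.0,"rz": 0.0,"claw": 0.0},
  {"tx": -0.002,"ty": -0.008,"tz": 0.0,"rx": 0.0,"ry": 0.0,"rz": 0.0,"claw": 0.0},
])

```text
clock: 4.4
eef_pos: [561.9, 118.3, 47.6]
tool_rot: [3.139, -0.012, 1.304]
force: [3.2, 14.0, -6.3]
width: 0.3
```

```bash
python3 st.py
```

```text
t 4.4 tcp [561.9 118.3  47.6] rot [ 3.139 -0.012  1.304] box [-28.6 113.6  47.6] F [ 3.2 14.  -6.3] w 0.3 q [-0.08  0.75 -0.26  1.86  0.32  0.56 -0.81]
```

Hard resistance of 14 N with no movement. I'll press a little more and check the contact height from the moment.

Call:
apply_moves([
  {"tx": -0.001,"ty": -0.004,"tz": 0.0,"rx": 0.0,"ry": 0.0,"rz": 0.0,"claw": 0.0},
  {"tx": -0.001,"ty": -0.004,"tz": 0.0,"rx": 0.0,"ry": 0.0,"rz": 0.0,"claw": 0.0},
  {"tx": -0.001,"ty": -0.004,"tz": 0.0,"rx": 0.0,"ry": 0.0,"rz": 0.0,"claw": 0.0},
])

```text
clock: 4.7
eef_pos: [562.0, 118.3, 47.8]
tool_rot: [3.137, -0.017, 1.307]
force: [5.2, 19.6, -8.9]
width: -0.1
```

```bash
python3 st.py; python3 -c "
from cell import *;s=read_state();print(s['force'],s['torque'])
import cv2
for n in('top','scene'): cv2.imwrite(f'pics/{n}2.png',cv2.cvtColor(get_image(n),cv2.COLOR_RGB2BGR))
from h import *
b=np.load('box.npy');o=[]
for n in('top','scene'):
    q=proj(n,w(b,[(0,100,70)]))[0]; x0,y0=int(q[0]-35),int(q[1]-45)
    o.append(cv2.resize(cv2.imread(f'pics/{n}2.png')[y0:y0+80,x0:x0+66],None,fx=6,fy=6,interpolation=cv2.INTER_CUBIC))
cv2.imwrite('pics/press.png',np.hstack(o))
"
```

```text
t 4.7 tcp [562.  118.3  47.8] rot [ 3.137 -0.017  1.307] box [-28.6 113.7  47.8] F [ 5.2 19.6 -8.9] w -0.1 q [-0.08  0.75 -0.26  1.87  0.32  0.55 -0.81]
[ 5.17887044 19.57340779 -8.90550194] [ 4.23437661 -0.98922223 -0.07898845]
```

View pics/press.png

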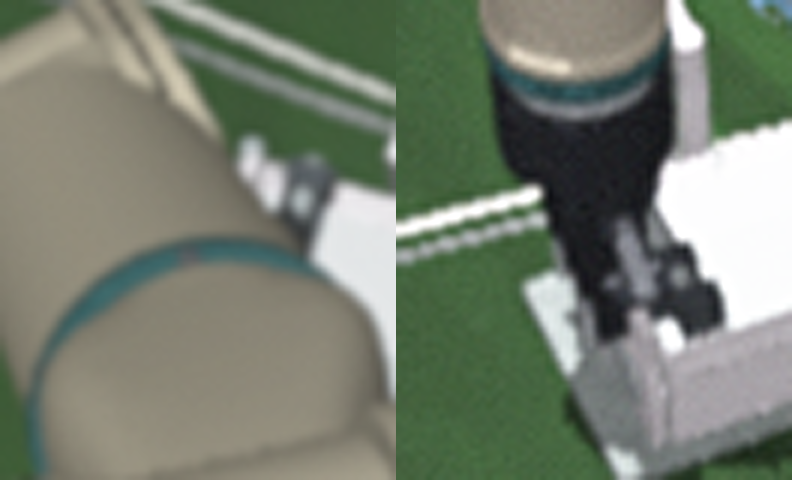

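The scene view shows the finger on the plate and the door flush. The moment (0.22 m lever) puts the contact near the fingertip, at 20 N against a hard stop, so the door is shut. Next I'll retreat, lift, and go behind the knob.

Call:
apply_moves([
  {"tx": 0.006,"ty": 0.02,"tz": 0.0,"rx": 0.0,"ry": 0.0,"rz": 0.0,"claw": 0.0},
  {"tx": 0.013,"ty": 0.045,"tz": 0.0,"rx": 0.0,"ry": 0.0,"rz": 0.0,"claw": 0.0},
  {"tx": 0.013,"ty": 0.045,"tz": 0.05,"rx": 0.0,"ry": 0.0,"rz": 0.0,"claw": 0.0},
  {"tx": 0.013,"ty": 0.045,"tz": 0.1,"rx": 0.0,"ry": 0.0,"rz": 0.0,"claw": 0.0},
  {"tx": 0.013,"ty": 0.045,"tz": 0.13,"rx": 0.0,"ry": 0.0,"rz": 0.0,"claw": 0.0},
  {"tx": 0.013,"ty": 0.045,"tz": 0.13,"rx": 0.0,"ry": 0.0,"rz": 0.0,"claw": 0.0},
])

```text
clock: 5.4
eef_pos: [574.7, 152.3, 181.9]
tool_rot: [3.134, -0.004, 1.3]
force: [-0.8, -0.2, -0.4]
width: 0.1
```

```bash
python3 st.py 54,70,175
```

```text
t 5.4 tcp [574.7 152.3 181.9] rot [ 3.134 -0.004  1.3  ] box [-25.4 149.8 181.9] F [-0.8 -0.2 -0.4] w 0.1 q [-0.1   0.59 -0.32  1.71  0.23  0.87 -0.79]
54,70,175 [629.9  54.2 175. ] d [ 55.3 -98.1  -6.9]
```

Call:
apply_moves([
  {"tx": 0.055,"ty": -0.098,"tz": 0.0,"rx": 0.0,"ry": 0.0,"rz": 0.0,"claw": 0.0},
  {"tx": 0.055,"ty": -0.098,"tz": 0.0,"rx": 0.0,"ry": 0.0,"rz": 0.0,"claw": 0.0},
  {"tx": 0.055,"ty": -0.098,"tz": 0.0,"rx": 0.0,"ry": 0.0,"rz": 0.0,"claw": 0.0},
  {"tx": 0.055,"ty": -0.098,"tz": 0.0,"rx": 0.0,"ry": 0.0,"rz": 0.0,"claw": 0.0},
  {"tx": 0.055,"ty": -0.098,"tz": 0.0,"rx": 0.0,"ry": 0.0,"rz": 0.0,"claw": 0.0},
])

```text
clock: 5.9
eef_pos: [625.5, 54.4, 176.3]
tool_rot: [-3.139, -0.0, 1.301]
force: [-0.4, 0.5, 0.7]
width: 0.0
```

```bash
python3 st.py 54,70,99; python3 - <<'E'
from h import *
b=np.load('box.npy');o=[]
for n in('top','scene'):
    im=cv2.cvtColor(get_image(n),cv2.COLOR_RGB2BGR); cv2.imwrite(f'pics/{n}3.png',im)
    q=proj(n,w(b,[(0,90,90)]))[0]; x0,y0=int(q[0]-33),int(q[1]-50)
    o.append(cv2.resize(im[y0:y0+80,x0:x0+66],None,fx=6,fy=6,interpolation=cv2.INTER_CUBIC))
cv2.imwrite('pics/knob2.png',np.hstack(o))
E
```

```text
t 5.9 tcp [625.5  54.4 176.3] rot [-3.139 -0.     1.301] box [ 49.7  69.  176.3] F [-0.4  0.5  0.7] w 0.0 q [ 0.06  0.65 -0.32  1.61  0.24  0.93 -0.61]
54,70,99 [629.9  54.2  99. ] d [  4.4  -0.2 -77.3]
```

View pics/knob2.png

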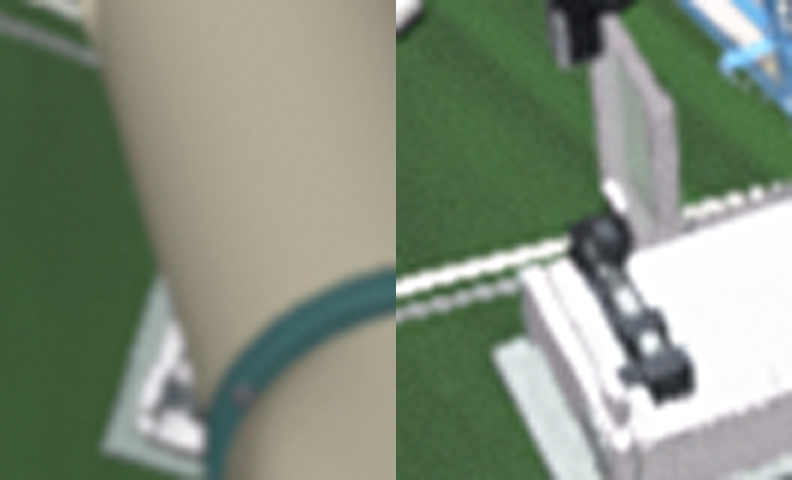

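The door edge now runs parallel with the box end and the keeper is in line with the rod, so the door is shut. The knob is still drawn. I'll descend behind it.

Call:
apply_moves([
  {"tx": 0.007,"ty": -0.002,"tz": -0.03,"rx": 0.0,"ry": 0.0,"rz": 0.0,"claw": 0.0},
  {"tx": 0.007,"ty": -0.002,"tz": -0.055,"rx": 0.0,"ry": 0.0,"rz": 0.0,"claw": 0.0},
  {"tx": 0.007,"ty": -0.002,"tz": -0.065,"rx": 0.0,"ry": 0.0,"rz": 0.0,"claw": 0.0},
  {"tx": 0.007,"ty": -0.002,"tz": -0.073,"rx": 0.0,"ry": 0.0,"rz": 0.0,"claw": 0.0},
  {"tx": 0.007,"ty": -0.002,"tz": -0.073,"rx": 0.0,"ry": 0.0,"rz": 0.0,"claw": 0.0},
  {"tx": 0.007,"ty": -0.002,"tz": -0.073,"rx": 0.0,"ry": 0.0,"rz": 0.0,"claw": 0.0},
])

```text
clock: 6.6
eef_pos: [634.2, 51.8, 105.2]
tool_rot: [3.14, -0.001, 1.301]
force: [0.4, 0.4, -0.3]
width: -0.2
```

```bash
python3 st.py 40,70,100
```

```text
t 6.6 tcp [634.2  51.8 105.2] rot [ 3.140e+00 -1.000e-03  1.301e+00] box [ 58.8  68.8 105.2] F [ 0.4  0.4 -0.3] w -0.2 q [ 0.05  0.74 -0.29  1.65  0.28  0.79 -0.64]
40,70,100 [616.5  57.9 100. ] d [-17.8   6.1  -5.2]
```

Call:
apply_moves([
  {"tx": -0.005,"ty": 0.002,"tz": -0.004,"rx": 0.0,"ry": 0.0,"rz": 0.0,"claw": 0.0},
  {"tx": -0.01,"ty": 0.003,"tz": -0.004,"rx": 0.0,"ry": 0.0,"rz": 0.0,"claw": 0.0},
  {"tx": -0.015,"ty": 0.004,"tz": -0.004,"rx": 0.0,"ry": 0.0,"rz": 0.0,"claw": 0.0},
  {"tx": -0.02,"ty": 0.006,"tz": -0.004,"rx": 0.0,"ry": 0.0,"rz": 0.0,"claw": 0.0},
  {"tx": -0.025,"ty": 0.007,"tz": -0.004,"rx": 0.0,"ry": 0.0,"rz": 0.0,"claw": 0.0},
  {"tx": -0.03,"ty": 0.009,"tz": -0.004,"rx": 0.0,"ry": 0.0,"rz": 0.0,"claw": 0.0},
  {"tx": -0.035,"ty": 0.01,"tz": -0.004,"rx": 0.0,"ry": 0.0,"rz": 0.0,"claw": 0.0},
  {"tx": -0.035,"ty": 0.01,"tz": -0.004,"rx": 0.0,"ry": 0.0,"rz": 0.0,"claw": 0.0},
])

```text
clock: 7.4
eef_pos: [597.8, 61.5, 100.3]
tool_rot: [-3.141, 0.0, 1.301]
force: [-0.3, 0.5, 0.5]
width: -0.1
```

```bash
python3 st.py
```

```text
t 7.4 tcp [597.8  61.5 100.3] rot [-3.141  0.     1.301] box [ 21.   68.5 100.3] F [-0.3  0.5  0.5] w -0.1 q [ 0.03  0.7  -0.29  1.75  0.28  0.73 -0.67]
```

Call:
apply_moves([
  {"tx": -0.004,"ty": 0.001,"tz": 0.0,"rx": 0.0,"ry": 0.0,"rz": 0.0,"claw": 0.0},
  {"tx": -0.008,"ty": 0.002,"tz": 0.0,"rx": 0.0,"ry": 0.0,"rz": 0.0,"claw": 0.0},
])

```text
clock: 7.6
eef_pos: [590.6, 63.2, 100.3]
tool_rot: [3.141, -0.0, 1.3]
force: [0.1, -0.5, 0.2]
width: 0.2
```

```bash
python3 st.py; python3 - <<'E'
from h import *
b=np.load('box.npy');o=[]
for n in('scene',):
    im=cv2.cvtColor(get_image(n),cv2.COLOR_RGB2BGR); cv2.imwrite(f'pics/{n}4.png',im)
    q=proj(n,w(b,[(0,90,90)]))[0]; x0,y0=int(q[0]-40),int(q[1]-50)
    o.append(cv2.resize(im[y0:y0+80,x0:x0+80],None,fx=6,fy=6,interpolation=cv2.INTER_CUBIC))
cv2.imwrite('pics/knob3.png',np.hstack(o))
E
```

```text
t 7.6 tcp [590.6  63.2 100.3] rot [ 3.141 -0.     1.3  ] box [ 13.7  68.2 100.3] F [ 0.1 -0.5  0.2] w 0.2 q [ 0.03  0.7  -0.29  1.77  0.28  0.71 -0.68]
```

View pics/knob3.png

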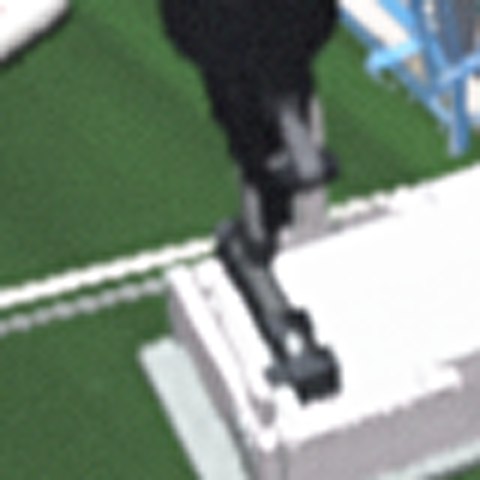

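This view is ambiguous: the fingertip is at about (260,235), right over the knob. I'll carry on in small steps and watch the force.

Call:
apply_moves([
  {"tx": -0.003,"ty": 0.002,"tz": 0.0,"rx": 0.0,"ry": 0.0,"rz": 0.0,"claw": 0.0},
  {"tx": -0.006,"ty": 0.003,"tz": 0.0,"rx": 0.0,"ry": 0.0,"rz": 0.0,"claw": 0.0},
  {"tx": -0.006,"ty": 0.003,"tz": 0.0,"rx": 0.0,"ry": 0.0,"rz": 0.0,"claw": 0.0},
])

```text
clock: 7.95
eef_pos: [584.2, 66.5, 100.3]
tool_rot: [-3.141, 0.0, 1.301]
force: [0.0, -0.4, 0.4]
width: -0.1
```

```bash
python3 st.py
```

```text
t 7.95 tcp [584.2  66.5 100.3] rot [-3.141  0.     1.301] box [  6.6  69.7 100.3] F [ 0.  -0.4  0.4] w -0.1 q [ 0.02  0.69 -0.29  1.79  0.28  0.71 -0.69]
```

Call:
apply_moves([
  {"tx": -0.003,"ty": 0.001,"tz": 0.0,"rx": 0.0,"ry": 0.0,"rz": 0.0,"claw": 0.0},
  {"tx": -0.006,"ty": 0.002,"tz": 0.0,"rx": 0.0,"ry": 0.0,"rz": 0.0,"claw": 0.0},
])

```text
clock: 8.15
eef_pos: [578.5, 68.2, 100.3]
tool_rot: [3.142, -0.0, 1.3]
force: [-0.9, -0.5, 0.5]
width: -0.2
```

```bash
python3 st.py; python3 - <<'E'
from h import *
import numpy as np
b=np.load('box.npy')
im=cv2.cvtColor(get_image('scene'),cv2.COLOR_RGB2BGR); cv2.imwrite('pics/scene5.png',im)
# numeric: darkness profile along the knob-top line (z=106) and rod line (z=77), first vs now
for nm in('scene0','scene3','scene5'):
    g=cv2.cvtColor(cv2.imread(f'pics/{nm}.png'),cv2.COLOR_BGR2GRAY).astype(np.float32)
    for z in(77,90,106,115):
        P=proj('scene',w(b,[(x,72,z) for x in range(50,-61,-6)])).astype(np.float32)
        print(nm,z,cv2.remap(g,P[:,0],P[:,1],cv2.INTER_LINEAR).ravel().round().astype(int).tolist())
E
```

```text
t 8.15 tcp [578.5  68.2 100.3] rot [ 3.142 -0.     1.3  ] box [  0.7  69.8 100.3] F [-0.9 -0.5  0.5] w -0.2 q [ 0.02  0.68 -0.29  1.8   0.28  0.7  -0.7 ]
scene0 77 [91, 79, 75, 97, 125, 139, 217, 234, 204, 113, 116, 221, 231, 148, 108, 99, 81, 176, 247]
scene0 90 [105, 100, 85, 57, 50, 74, 128, 157, 183, 188, 149, 100, 107, 163, 149, 130, 178, 194, 229]
scene0 106 [86, 88, 100, 109, 104, 68, 45, 134, 227, 244, 245, 245, 221, 113, 101, 142, 209, 241, 255]
scene0 115 [83, 85, 82, 90, 102, 103, 76, 75, 176, 255, 255, 255, 255, 254, 193, 185, 213, 255, 255]
scene3 77 [77, 68, 63, 96, 126, 140, 218, 237, 204, 115, 119, 222, 211, 125, 104, 74, 52, 83, 221]
scene3 90 [74, 100, 87, 59, 52, 74, 124, 154, 183, 184, 145, 100, 110, 163, 129, 110, 99, 52, 48]
scene3 106 [88, 88, 74, 100, 99, 68, 48, 120, 225, 241, 245, 244, 222, 112, 102, 145, 180, 126, 101]
scene3 115 [85, 88, 85, 70, 77, 78, 64, 55, 142, 255, 255, 255, 255, 255, 194, 186, 217, 255, 184]
scene5 77 [80, 74, 62, 86, 127, 130, 128, 130, 107, 57, 67, 124, 117, 92, 82, 64, 50, 78, 167]
scene5 90 [64, 64, 67, 78, 92, 85, 124, 128, 123, 124, 94, 50, 63, 91, 72, 57, 55, 45, 48]
scene5 106 [91, 87, 84, 93, 101, 120, 108, 131, 225, 243, 247, 249, 217, 68, 78, 143, 170, 78, 55]
scene5 115 [82, 90, 80, 92, 108, 123, 98, 71, 133, 255, 255, 255, 255, 255, 178, 170, 215, 255, 151]
```

The predicted fingertip position does not match where the image shows it. I'll check with an overlay.

```bash
python3 - <<'E'
from h import *
b=np.load('box.npy');s=read_state()
def crop(nm,pts,c=(0,80,90)):
    n=nm[:-1]; q=proj(n,w(b,[c]))[0]; x0,y0=int(q[0]-32),int(q[1]-45)
    im=cv2.resize(cv2.imread(f'pics/{nm}.png')[y0:y0+75,x0:x0+65],None,fx=6,fy=6,interpolation=cv2.INTER_CUBIC)
    for P,col in pts:
        p=((proj(n,P)[0]-[x0,y0]+.5)*6).astype(int); cv2.circle(im,tuple(map(int,p)),2,col,-1)
    return im
T=s['eef_pos']; R0=(0,0,255);G=(0,255,0);M=(255,0,255)
pts=[(T,R0),(T+[0,0,40],R0)]+[(w(b,[(x,72,88)])[0],G) for x in(50,-22)]+[(w(b,[(-40,72,90)])[0],M),(w(b,[(58,95,64)])[0],M),(w(b,[(-58,95,64)])[0],M)]
cv2.imwrite('pics/chk.png',np.hstack([crop('scene5',pts),crop('scene3',[(w(b,[(62,103,63)])[0],M),(w(b,[(-54,105,63)])[0],M),(w(b,[(-40,72,90)])[0],M),(w(b,[(20,72,117)])[0],R0),(w(b,[(20,72,95)])[0],R0)])]))
# where did pixels change between scene3 and scene5 near expectations; tip check in scene1
print(proj('scene',T)[0])
E
```

```text
[237.7569979  211.95705977]
```

View pics/chk.png

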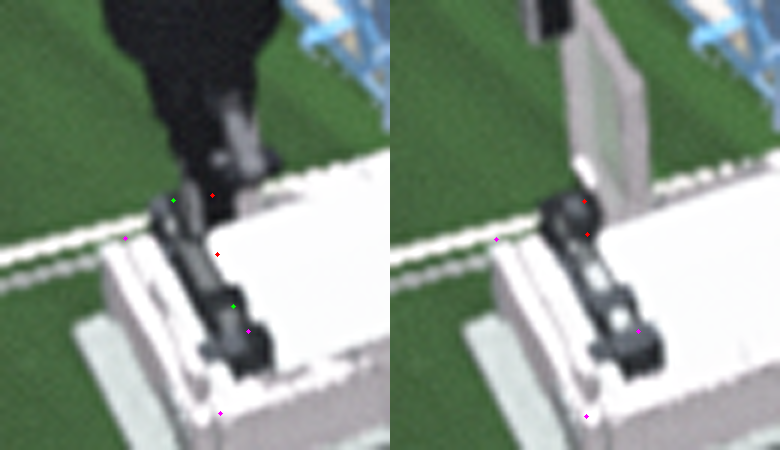

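The overlay shows the keeper and box fitting well, but the fingertip at about (195–215, 225–240) is off the predicted (217,254), and I can't see the knob ahead of it. I'll check numerically with a small grey map at native resolution.

```bash
python3 - <<'E'
from h import *
b=np.load('box.npy')
q=proj('scene',w(b,[(0,80,90)]))[0]; x0,y0=int(q[0]-32),int(q[1]-45)
print(x0,y0)
A=[cv2.cvtColor(cv2.imread(f'pics/scene{k}.png'),cv2.COLOR_BGR2GRAY) for k in(3,5)]
for y in range(y0+24,y0+64):
    print(y,*["".join(" .:-=+*#%@"[::-1][min(9,int(v)//26)] for v in a[y,x0+18:x0+50])+" | " for a in A])
for P in [(20,72,117),(20,72,95),(-14,72,117),(-14,72,95),(50,72,88),(-22,72,88),(-40,72,90)]: print(P,proj('scene',w(b,[P]))[0].round(1))
print("tcp",proj('scene',read_state()['eef_pos'])[0].round(1))
E
python3 st.py
```

```text
202 170
194 ************=-------=----******* |  **********%%%%%%%%%#*+==+*##**** | 
195 ************=::--=-==----******* |  **********#%%@%%%#***+===*##**** | 
196 ************- .:-====---=+****** |  **********##%%%@%*++**===+####** | 
197 ************-  .--===----+*****# |  ************#%%%%#**#*===+#%##** | 
198 ************+.  :-===----+****+* |  ************#%@%%%%%##*+++#%#*+* | 
199 *************=. :--===---++++-:: |  ************##%%%%%%###**#**+-:: | 
200 ************#*- :---==---=-::.   |  **************#%%%%%%%###*-::    | 
201 ************##*-----==----....:: |  *************+*%%%@%%#*++-....   | 
202 *********###*##*=-:--=----:-::-- |  **********##*++#%@%%%*==--:::::: | 
203 ******#####*+*#%*---------==--:. |  ********+*##*++*%@%@%+----==--:. | 
204 *******#%##*++*##=--------=-.    |  ********++##**+*%%%%%+------.    | 
205 ***+++=####****##+------:..      |  ***+++=****##*+*%@%@%+--:..      | 
206 +=-...:*#**######+---:..         |  +=-...:*#*+*#*+*%@%%#=..         | 
207 ..    =#%*+####%#+:..            |  ..    =#%+-*#*++##+=:            | 
208   ..--+%%#**##%%*:      
[... 1627 characters left out ...]
*####%%%+     | 
230 ....:-==-   .   --:=#%%%%%#+     |  ....:-==-   .   --:=#%%#%%#+.    | 
231 .....:===:  :.  .   +%%##*+-     |  .....-===:  :.  .   +%%##**+. .: | 
232 .....:-==-  :-...   :#*+=-:      |  .....:-==-  :-...   -#*=+===-:-- | 
233 ......-==-. .----    =:          |  ......-==-. .----    =: .:--:::. | 
(20, 72, 117) [233.9 203.1]
(20, 72, 95) [234.4 208.5]
(-14, 72, 117) [238.7 211.6]
(-14, 72, 95) [239.1 217. ]
(50, 72, 88) [230.5 202.9]
(-22, 72, 88) [240.4 220.7]
(-40, 72, 90) [243.  224.8]
tcp [237.8 212. ]
t 8.2 tcp [577.8  68.5 100.3] rot [-3.141  0.     1.301] box [-1.000e-01  6.990e+01  1.003e+02] F [-0.7  0.6 -0.1] w 0.2 q [ 0.02  0.68 -0.29  1.81  0.28  0.7  -0.7 ]
```

```bash
python3 - <<'E'
from h import *
for k,T in((3,(625.5,54.4,176.3)),(1,(570.5,159.1,222.4)),(2,(562,118.3,47.8))):
    a=cv2.cvtColor(cv2.imread(f'pics/scene{k}.png'),cv2.COLOR_BGR2GRAY); p=proj('scene',np.array(T,float))[0]; print(k,p.round(1))
    for dz in(20,60): print(dz,proj('scene',np.array(T)+[0,0,dz])[0].round(1))
    x,y=p.round().astype(int)
    for r in range(y-22,y+7): print(r,"".join(" .:-=+*#%@"[::-1][min(9,int(v)//26)] for v in a[r,x-18:x+19]), "<" if r==y else "")
E
```

```text
3 [229.3 180.4]
20 [228.7 175.1]
60 [227.6 164. ]
158 *********#%@@%%%@@%#+==++=--:.:+###*# 
159 *********#%%%%%%%@%#*===++===:.:+#+-+ 
160 **********%%%%%%%%#**+==+**+==:.:+= . 
161 **********%%%%%%%****+===*##*==:.:-   
162 **********#%%%%%#*+*#+===+#%#+==:.:   
163 **********##%%%%%####*+=++#%#*+==:.   
164 ***********#%%%%@%%###*+**%%#**++=:   
165 ************#%%@%%%%%%###%%%#***++=:  
166 ************#%%%%%@%%%%%%%#*******+=: 
167 ************###%%%%@%%%%%#*********+= 
168 *************+*%%@%@%*++************+ 
169 *************++#%@@@#+--++*********** 
170 *************++*%%%%#+--=+*********** 
171 **************+*%%%%%+-:-=+********** 
172 **************+*%%%%%*-::-+********** 
173 **************+*%%%@%*-:--=+********* 
174 **************++%@%%%*-----+********* 
175 **************=+#%%#*=-----=+******** 
176 **************++##*+=-----:-=+******* 
177 **************++***=------::-+******* 
178 *******************=--------:=******* 
179 *******************+-----=--:-+****** 
180 *******************+-----=----=+***** <
181 *******************+------==-:-=+**** 
182 *************
[... 2092 characters left out ...]
#%%######%% 
228 *****+:....:-++*%%%%%#*++#%%%%%####%% 
229 ******-....-+*+*%@%%%*=--*#**#%%%##%% 
230 ******+:...-+*++#@%%%#=--==:.=#%###%# 
231 *******-....-+++#%%%%#=---:   +%###*+ 
232 *******+:...:=++#%%%%*==--:   -##++=- 
233 ********-....=++*###*+==---    ==--:- 
234 ********+:...=++***++=-===-.   -::--- 
235 *********-...-+++++++=-=-==:..:------ 
236 *********=...:+++++++==-===-::------- 
237 *********+-..-++++++++==--==--------- <
238 **********=::=++++++++==---=-------=- 
239 ***********==+++++++++===--==-------- 
240 ***********+++++++++++===--==-------- 
241 *************++++++++++==---=-------- 
242 ***********#*+++++++++++=---=-------- 
243 ***********##*++++++++++=---==-------
```

In all three pictures the visible fingertip is about 4 px (~14 mm) above the reported TCP, so the finger passed over the knob. I'll go back behind it and lower to TCP z ≈ 91, which clears the guides whether or not the offset is real.

Call:
apply_moves([
  {"tx": 0.02,"ty": -0.006,"tz": 0.008,"rx": 0.0,"ry": 0.0,"rz": 0.0,"claw": 0.0},
  {"tx": 0.04,"ty": -0.011,"tz": 0.008,"rx": 0.0,"ry": 0.0,"rz": 0.0,"claw": 0.0},
  {"tx": 0.057,"ty": -0.015,"tz": 0.008,"rx": 0.0,"ry": 0.0,"rz": 0.0,"claw": 0.0},
  {"tx": 0.057,"ty": -0.015,"tz": 0.0,"rx": 0.0,"ry": 0.0,"rz": 0.0,"claw": 0.0},
  {"tx": 0.057,"ty": -0.015,"tz": -0.005,"rx": 0.0,"ry": 0.0,"rz": 0.0,"claw": 0.0},
  {"tx": 0.057,"ty": -0.015,"tz": -0.009,"rx": 0.0,"ry": 0.0,"rz": 0.0,"claw": 0.0},
  {"tx": 0.057,"ty": -0.015,"tz": -0.009,"rx": 0.0,"ry": 0.0,"rz": 0.0,"claw": 0.0},
])

```text
clock: 8.9
eef_pos: [634.0, 53.6, 90.3]
tool_rot: [-3.139, 0.001, 1.301]
force: [0.5, 0.5, -0.1]
width: 0.1
```

```bash
python3 st.py 40,72,91
```

```text
t 8.9 tcp [634.   53.6  90.3] rot [-3.139e+00  1.000e-03  1.301e+00] box [58.1 70.5 90.3] F [ 0.5  0.5 -0.1] w 0.1 q [ 0.04  0.76 -0.29  1.65  0.28  0.77 -0.64]
40,72,91 [617.   59.8  91. ] d [-17.    6.3   0.7]
```

Now I'll push box −x, stopping at around x ≈ 30 to feel for the knob.

Call:
apply_moves([
  {"tx": -0.006,"ty": 0.002,"tz": 0.0,"rx": 0.0,"ry": 0.0,"rz": 0.0,"claw": 0.0},
  {"tx": -0.012,"ty": 0.004,"tz": 0.0,"rx": 0.0,"ry": 0.0,"rz": 0.0,"claw": 0.0},
  {"tx": -0.018,"ty": 0.006,"tz": 0.0,"rx": 0.0,"ry": 0.0,"rz": 0.0,"claw": 0.0},
  {"tx": -0.024,"ty": 0.008,"tz": 0.0,"rx": 0.0,"ry": 0.0,"rz": 0.0,"claw": 0.0},
  {"tx": -0.03,"ty": 0.009,"tz": 0.0,"rx": 0.0,"ry": 0.0,"rz": 0.0,"claw": 0.0},
])

```text
clock: 9.4
eef_pos: [606.2, 62.5, 91.8]
tool_rot: [3.139, -0.001, 1.3]
force: [1.8, 1.3, -0.0]
width: 0.0
```

```bash
python3 st.py
```

```text
t 9.4 tcp [606.2  62.5  91.8] rot [ 3.139e+00 -1.000e-03  1.300e+00] box [28.9 71.7 91.8] F [ 1.8  1.3 -0. ] w 0.0 q [ 0.03  0.72 -0.28  1.74  0.28  0.72 -0.68]
```

Call:
apply_moves([
  {"tx": -0.004,"ty": 0.001,"tz": 0.0,"rx": 0.0,"ry": 0.0,"rz": 0.0,"claw": 0.0},
  {"tx": -0.008,"ty": 0.002,"tz": 0.0,"rx": 0.0,"ry": 0.0,"rz": 0.0,"claw": 0.0},
  {"tx": -0.012,"ty": 0.003,"tz": 0.0,"rx": 0.0,"ry": 0.0,"rz": 0.0,"claw": 0.0},
  {"tx": -0.016,"ty": 0.004,"tz": 0.0,"rx": 0.0,"ry": 0.0,"rz": 0.0,"claw": 0.0},
])

```text
clock: 9.8
eef_pos: [589.8, 66.6, 91.5]
tool_rot: [3.141, -0.001, 1.3]
force: [2.2, 0.5, -0.7]
width: -0.2
```

```bash
python3 st.py
```

```text
t 9.8 tcp [589.8  66.6  91.5] rot [ 3.141e+00 -1.000e-03  1.300e+00] box [12.  71.3 91.5] F [ 2.2  0.5 -0.7] w -0.2 q [ 0.02  0.71 -0.28  1.78  0.29  0.69 -0.69]
```

Steady sliding friction of about 2 N, so the bolt is moving.

Call:
apply_moves([
  {"tx": -0.004,"ty": 0.001,"tz": 0.0,"rx": 0.0,"ry": 0.0,"rz": 0.0,"claw": 0.0},
  {"tx": -0.008,"ty": 0.002,"tz": 0.0,"rx": 0.0,"ry": 0.0,"rz": 0.0,"claw": 0.0},
  {"tx": -0.012,"ty": 0.003,"tz": 0.0,"rx": 0.0,"ry": 0.0,"rz": 0.0,"claw": 0.0},
  {"tx": -0.014,"ty": 0.004,"tz": 0.0,"rx": 0.0,"ry": 0.0,"rz": 0.0,"claw": 0.0},
])

```text
clock: 10.2
eef_pos: [580.5, 68.7, 92.9]
tool_rot: [3.133, -0.002, 1.298]
force: [3.3, -2.8, 18.4]
width: -0.2
```

```bash
python3 st.py
```

```text
t 10.2 tcp [580.5  68.7  92.9] rot [ 3.133e+00 -2.000e-03  1.298e+00] box [ 2.5 70.8 92.9] F [ 3.3 -2.8 18.4] w -0.2 q [ 0.01  0.69 -0.28  1.81  0.29  0.67 -0.71]
```

```bash
python3 - <<'E'
from h import *
s=read_state(); print(s['force'].round(1),s['torque'].round(2))
b=np.load('box.npy'); cv2.imwrite('pics/scene6.png',cv2.cvtColor(get_image('scene'),cv2.COLOR_RGB2BGR))
a=cv2.cvtColor(cv2.imread('pics/scene6.png'),cv2.COLOR_BGR2GRAY); print('tcp',proj('scene',s['eef_pos'])[0].round(1))
for P in [(20,72,117),(-14,72,117),(-14,72,95),(-22,72,88)]: print(P,proj('scene',w(b,[P]))[0].round(1))
for r in range(190,235): print(r,"".join(" .:-=+*#%@"[::-1][min(9,int(v)//26)] for v in a[r,215:256]))
E
```

```text
[ 3.3 -2.8 18.4] [-0.71 -1.34  0.02]
tcp [237.3 213.2]
(20, 72, 117) [233.9 203.1]
(-14, 72, 117) [238.7 211.6]
(-14, 72, 95) [239.1 217. ]
(-22, 72, 88) [240.4 220.7]
190 ***********#%%%%%%%%%%%%#*#%#+***********
191 ************#%%%%%%%%%%%*+*#*=+**********
192 *************#%%%@%@%%%%*++**=+**********
193 **************#%%%%%%@@%*==++=+**********
194 **************#%%%%%%%@%#+====***********
195 **************#%%%@%%%@%#+====***********
196 **************#%%%%%%%%%#*===+*#*********
197 ***************#%%@%%%#***+==+####*******
198 ****************#%%%%%*++*+===*###*+*+-.:
199 *****************%%%%%**##+===+#%*-:::   
200 *****************#%%@%%%##*+++*%#=       
201 *****************#%%%%%%%##***##*=.      
202 **************###**#%%%%%%%#***+=-:.     
203 **************###*+*%%%%%%*++====-::.    
204 ***************##*++#%%%%#=------.       
205 ********++==***##*=+#%%%%#=--:..         
206 ****++=-...:*##%#*++#%%%%#-..            
207 ++=-...    =#%%###++#%%%%+.              
208 :..    ..--+#%####*+*%%%#-               
209     .--=--..=####*+=*%%%*.               
210 .-=-::.-
[... 437 characters left out ...]
          
220 **#*+===:   :=:   :#%%####%#:            
221 ****+===-    --.   +%%##*+*#:            
222 **=--====:   .:.   :#%#*==+#=            
223 =-:..--==-.   .     =#%*==+#*-:.         
224 :.. ..:-==:    .    .*%#++*###*-         
225 .......:-==.   .     =##++*##%%*.        
226 :.......-==-         -**++**#%%#-        
227 -.......:===:   .  .-+**+++*###%=        
228 +:.......-==-   .  .+*******+*#%+        
229 +-.......-===:      -+++*##+-=+#+        
230 *+:......:-==-.  .  .--:=#%+::=++.       
231 **-.......-===:  :.  .   +%*:.:-=. .::.  
232 **+:......:-==-  :-...   -#*-.:-=-:-:.   
233 ***-.......-==-. .----    =:.:==-:..     
234 ***+:......:-==:  :-=-.      :==:      ..
```

The grey map shows the knob now at px (238,213), which is about box x = −14 or the full 34 mm, and something bright at (244,230) beyond the keeper. The 18 N vertical reaction is odd, so I'll ease up a few mm and feel for the end stop.

Call:
apply_moves([
  {"tx": 0.0,"ty": 0.0,"tz": 0.005,"rx": 0.0,"ry": 0.0,"rz": 0.0,"claw": 0.0},
  {"tx": 0.0,"ty": 0.0,"tz": 0.005,"rx": 0.0,"ry": 0.0,"rz": 0.0,"claw": 0.0},
])

```text
clock: 10.45
eef_pos: [574.3, 69.9, 96.4]
tool_rot: [-3.14, 0.001, 1.3]
force: [0.4, -0.0, 0.7]
width: -0.2
```

```bash
python3 st.py;python3 -c "
from cell import *;s=read_state();print(s['torque'])"
```

```text
t 10.45 tcp [574.3  69.9  96.4] rot [-3.14e+00  1.00e-03  1.30e+00] box [-3.9 70.3 96.4] F [ 0.4 -0.   0.7] w -0.2 q [ 0.01  0.68 -0.28  1.82  0.28  0.68 -0.7 ]
[0.02845195 0.02471157 0.03479609]
```

Call:
apply_moves([
  {"tx": -0.002,"ty": 0.001,"tz": 0.0,"rx": 0.0,"ry": 0.0,"rz": 0.0,"claw": 0.0},
  {"tx": -0.005,"ty": 0.001,"tz": 0.0,"rx": 0.0,"ry": 0.0,"rz": 0.0,"claw": 0.0},
  {"tx": -0.005,"ty": 0.001,"tz": 0.0,"rx": 0.0,"ry": 0.0,"rz": 0.0,"claw": 0.0},
])

```text
clock: 10.75
eef_pos: [569.3, 71.2, 95.8]
tool_rot: [-3.14, 0.001, 1.301]
force: [-0.1, -0.8, -0.4]
width: -0.3
```

```bash
cat > asc.py <<'E'
from h import *
import sys
k=sys.argv[1]; n=sys.argv[2] if len(sys.argv)>2 else 'scene'
x,y,W,H=map(int,sys.argv[3:7]) if len(sys.argv)>3 else (215,195,41,40)
im=get_image(n); cv2.imwrite(f'pics/{n}{k}.png',cv2.cvtColor(im,cv2.COLOR_RGB2BGR)); a=cv2.cvtColor(im,cv2.COLOR_RGB2GRAY)
for r in range(y,y+H): print(r,"".join(" .:-=+*#%@"[::-1][min(9,int(v)//26)] for v in a[r,x:x+W]))
print('tcp',proj(n,read_state()['eef_pos'])[0].round(1))
E
python3 st.py; python3 asc.py 7
```

```text
t 10.75 tcp [569.3  71.2  95.8] rot [-3.140e+00  1.000e-03  1.301e+00] box [-9.  70.3 95.8] F [-0.1 -0.8 -0.4] w -0.3 q [ 0.01  0.68 -0.28  1.83  0.28  0.67 -0.71]
195 ****************#%@%%%%@@#+==+***********
196 ****************#%@%%%@%%%*===+********#*
197 ****************#%%%%%%%%%#+===+**#*#**+*
198 ****************#%%%%%@%%%#+====*#*+*+-.:
199 ****************#%%%%%%#****===+*#+:::   
200 *****************##%%%%#++**+===*#=      
201 *****************##%@%%#**##*===*%*.     
202 ***************###*%%@@%%%##*+++#%*.     
203 ***************###*%%%@%%%%%#**##*=.     
204 *************+*######%%%%%%%%#*+=:       
205 ********++==***####*+#%@%%%#+=:.         
206 ****++=-...:*##%###*+*%@%%%+:            
207 ++=-...    -#%%#%##*++%%@%%=             
208 ...    ..--+#%#####*++#%%@%=             
209     .--=--..=###****++#%%@%=             
210 .---::.-:    =#*++=+++#@%%#:             
211 +*+-    .    :+*++==++#%%#=              
212 ===-.   .     =**+==++*#%*.              
213 -:---         :+**++*###%#:              
214 --=+=:   .     -+**+*##%%#:              
215 ****=-      
[... 221 characters left out ...]
*+===:   :=:   -#%%####%#:            
221 ****+===-   .=-.   +%%##**##:            
222 *+=--====:   .-:   :#%#*==+#=            
223 =-:..:-==-.   :-.   =#%*==+#*-:.         
224 :.....:-==:   .:.   .*%#+=*###*-         
225 .......:==-.   .     =##*+*#%%%*.        
226 :.......-==-    .    =**++*###%#-        
227 -.......:===:   .  .-+**++*####%=        
228 +:.......-==-      .+*******+*#%+        
229 *-.......-===:      -+++*##+-=+#+       .
230 *+:.......-==-   .   --:=#%+::=*+.   ..::
231 **-.......:===:  :.  .   +%*:.-++. .:-:..
232 **+:......:-==-  :-...   -#*-:-+=::---:  
233 ***-.......-==-. .----    =:.:===------. 
234 ***+:......:===:  :-=-.      :==-------:.
tcp [238.9 215.2]
```

The finger slid over the knob top again, so the true tip is higher than reported. The bolt has mostly moved. I'll go back behind the knob, get lower (TCP z ≈ 82), and push to the stop.

Call:
apply_moves([
  {"tx": 0.0,"ty": 0.0,"tz": 0.01,"rx": 0.0,"ry": 0.0,"rz": 0.0,"claw": 0.0},
  {"tx": 0.02,"ty": -0.005,"tz": 0.012,"rx": 0.0,"ry": 0.0,"rz": 0.0,"claw": 0.0},
  {"tx": 0.036,"ty": -0.009,"tz": 0.012,"rx": 0.0,"ry": 0.0,"rz": 0.0,"claw": 0.0},
  {"tx": 0.036,"ty": -0.009,"tz": 0.005,"rx": 0.0,"ry": 0.0,"rz": 0.0,"claw": 0.0},
  {"tx": 0.036,"ty": -0.009,"tz": -0.004,"rx": 0.0,"ry": 0.0,"rz": 0.0,"claw": 0.0},
  {"tx": 0.036,"ty": -0.009,"tz": -0.01,"rx": 0.0,"ry": 0.0,"rz": 0.0,"claw": 0.0},
  {"tx": 0.036,"ty": -0.009,"tz": -0.014,"rx": 0.0,"ry": 0.0,"rz": 0.0,"claw": 0.0},
  {"tx": 0.036,"ty": -0.009,"tz": -0.014,"rx": 0.0,"ry": 0.0,"rz": 0.0,"claw": 0.0},
])

```text
clock: 11.6
eef_pos: [605.5, 62.4, 81.4]
tool_rot: [-3.14, 0.001, 1.301]
force: [-1.1, -0.5, 0.6]
width: 0.2
```

```bash
python3 st.py
```

```text
t 11.6 tcp [605.5  62.4  81.4] rot [-3.140e+00  1.000e-03  1.301e+00] box [28.3 71.4 81.4] F [-1.1 -0.5  0.6] w 0.2 q [ 0.02  0.74 -0.28  1.74  0.29  0.71 -0.68]
```

Call:
apply_moves([
  {"tx": -0.006,"ty": 0.002,"tz": 0.0,"rx": 0.0,"ry": 0.0,"rz": 0.0,"claw": 0.0},
  {"tx": -0.012,"ty": 0.003,"tz": 0.0,"rx": 0.0,"ry": 0.0,"rz": 0.0,"claw": 0.0},
  {"tx": -0.016,"ty": 0.004,"tz": 0.0,"rx": 0.0,"ry": 0.0,"rz": 0.0,"claw": 0.0},
  {"tx": -0.02,"ty": 0.006,"tz": 0.0,"rx": 0.0,"ry": 0.0,"rz": 0.0,"claw": 0.0},
  {"tx": -0.024,"ty": 0.007,"tz": 0.0,"rx": 0.0,"ry": 0.0,"rz": 0.0,"claw": 0.0},
])

```text
clock: 12.1
eef_pos: [590.4, 67.3, 84.3]
tool_rot: [3.126, -0.004, 1.299]
force: [16.7, -5.5, -4.1]
width: 0.2
```

```bash
python3 st.py
```

```text
t 12.1 tcp [590.4  67.3  84.3] rot [ 3.126 -0.004  1.299] box [12.4 72.1 84.3] F [16.7 -5.5 -4.1] w 0.2 q [ 0.01  0.71 -0.27  1.8   0.3   0.66 -0.71]
```

Call:
apply_moves([
  {"tx": -0.004,"ty": 0.001,"tz": -0.003,"rx": 0.0,"ry": 0.0,"rz": 0.0,"claw": 0.0},
  {"tx": -0.006,"ty": 0.002,"tz": -0.003,"rx": 0.0,"ry": 0.0,"rz": 0.0,"claw": 0.0},
  {"tx": -0.006,"ty": 0.002,"tz": -0.003,"rx": 0.0,"ry": 0.0,"rz": 0.0,"claw": 0.0},
])

```text
clock: 12.4
eef_pos: [590.6, 67.6, 84.0]
tool_rot: [3.115, -0.006, 1.297]
force: [20.0, -8.8, 4.0]
width: -0.1
```

```bash
python3 st.py; python3 asc.py 8 scene 215 200 41 38
```

```text
t 12.4 tcp [590.6  67.6  84. ] rot [ 3.115 -0.006  1.297] box [12.5 72.4 84. ] F [20.  -8.8  4. ] w -0.1 q [ 0.    0.71 -0.27  1.81  0.3   0.64 -0.71]
200 ****************%%%%%###*+===*%*-:       
201 ****************%%%%%%%##*++*#*=...      
202 **************#*##%%%%%%%#****+--:::.    
203 **************#***#%@%%%%#*++=-==-::.    
204 **************#**+#%%%%%*+=------.       
205 ********+++=**##*+*%%@%%+----:..         
206 ****++=:...:*###*+*%%%%%+-:..            
207 ++=-...    =#%%#*++%%%%%=.               
208 ...    ..--+#%%#*+*%%%%#:                
209     .--==-..=#%%#++#%%%*:                
210 .---::.-:    +%##++*##%#+:               
211 +*+-    .    :#%#+=+*%##%+               
212 +==-.   .     =%#*==*##%%*.              
213 -:---         :*%#+=*###%#:              
214 --=+=:   .     -##*+*###%#:              
215 *+**+-          +%#**##%%#:              
216 ****==:         :#%#*##%%#-              
217 ****==-    .:    +%#*####%+.             
218 ****+==.   .-.   :#########-             
219 ****+==-    --    +%####*#%*.            
220 ****+===:   :=:   :#%#######:            
221 ****+===-    --.   +%%##**##:            
222 **+--====:   .:.   :#%#*==+#=            
223 =-:..:-===.   .     =##*+=+#*-:.         
224 :.. ..:-==:    .    :*%#+=*###*-         
225 .......:-==.   .     =##++###%%*.        
226 :.......-==-         -**++*#%%%#-        
227 -.......:===:   .   -+***+*####%=        
228 +:......:-==-   .  .=****+**+++#+        
229 *-.......:===:      -+++*##+-::*+        
230 *+:......:-==-   .  .--:=#%+. .=+.       
231 **-.......-===:  :.  .   +%*:  :=.       
232 **+:.......-==-  :-.:.   -#*-..::        
233 ***-.......-==-. .----    =-.:--.        
234 ***+:......:-==:  :-=-.      :==.      ..
235 ***+-.......-==-  .-=-        :-.   .::--
236 ****=:.......-+-.  :-:        .-:...-----
237 ****+-.......:==:. ...        .:-:-------
tcp [235.5 213. ]
```

Firm end stop: 20 N with no movement, and the knob is at the same pixel as before, so the bolt is shot. Next I'll back off, lift, and move over the roof behind the tab.

Call:
apply_moves([
  {"tx": 0.02,"ty": -0.006,"tz": 0.0,"rx": 0.0,"ry": 0.0,"rz": 0.0,"claw": 0.0},
  {"tx": 0.03,"ty": -0.008,"tz": 0.02,"rx": 0.0,"ry": 0.0,"rz": 0.0,"claw": 0.0},
  {"tx": 0.03,"ty": -0.008,"tz": 0.07,"rx": 0.0,"ry": 0.0,"rz": 0.0,"claw": 0.0},
  {"tx": 0.03,"ty": -0.008,"tz": 0.11,"rx": 0.0,"ry": 0.0,"rz": 0.0,"claw": 0.0},
  {"tx": 0.03,"ty": -0.008,"tz": 0.11,"rx": 0.0,"ry": 0.0,"rz": 0.0,"claw": 0.0},
])

```text
clock: 12.95
eef_pos: [610.4, 64.4, 195.5]
tool_rot: [3.131, -0.005, 1.3]
force: [1.3, -0.2, -0.2]
width: 0.2
```

```bash
python3 st.py -40,-75,180
```

```text
t 12.95 tcp [610.4  64.4 195.5] rot [ 3.131 -0.005  1.3  ] box [ 32.4  74.7 195.5] F [ 1.3 -0.2 -0.2] w 0.2 q [ 0.05  0.6  -0.33  1.64  0.23  0.93 -0.63]
-40,-75,180 [500.7 -60.5 180. ] d [-109.7 -124.9  -15.5]
```

Call:
apply_moves([
  {"tx": -0.109,"ty": -0.125,"tz": -0.015,"rx": 0.0,"ry": 0.0,"rz": 0.0,"claw": 0.0},
  {"tx": -0.109,"ty": -0.125,"tz": -0.015,"rx": 0.0,"ry": 0.0,"rz": 0.0,"claw": 0.0},
  {"tx": -0.109,"ty": -0.125,"tz": -0.015,"rx": 0.0,"ry": 0.0,"rz": 0.0,"claw": 0.0},
  {"tx": -0.109,"ty": -0.125,"tz": -0.015,"rx": 0.0,"ry": 0.0,"rz": 0.0,"claw": 0.0},
  {"tx": -0.109,"ty": -0.125,"tz": -0.015,"rx": 0.0,"ry": 0.0,"rz": 0.0,"claw": 0.0},
  {"tx": -0.109,"ty": -0.125,"tz": -0.055,"rx": 0.0,"ry": 0.0,"rz": 0.0,"claw": 0.0},
  {"tx": -0.109,"ty": -0.125,"tz": -0.095,"rx": 0.0,"ry": 0.0,"rz": 0.0,"claw": 0.0},
  {"tx": -0.109,"ty": -0.125,"tz": -0.115,"rx": 0.0,"ry": 0.0,"rz": 0.0,"claw": 0.0},
  {"tx": -0.109,"ty": -0.125,"tz": -0.115,"rx": 0.0,"ry": 0.0,"rz": 0.0,"claw": 0.0},
])

```text
clock: 13.85
eef_pos: [496.8, -59.6, 71.8]
tool_rot: [-3.137, -0.001, 1.303]
force: [-0.9, 0.2, 1.4]
width: 0.2
```

```bash
python3 st.py -40,-85,70
```

```text
t 13.85 tcp [496.8 -59.6  71.8] rot [-3.137e+00 -1.000e-03  1.303e+00] box [-44.  -75.2  71.8] F [-0.9  0.2  1.4] w 0.2 q [ 0.24  0.64 -0.26  2.04  0.32  0.5  -0.52]
-40,-85,70 [498.  -70.1  70. ] d [  1.3 -10.5  -1.8]
```

```bash
cat > arc.py <<'E'
from h import *
b=np.load("box.npy"); p=read_state()['eef_pos']; print(p.round(1))
for th in np.arange(0,1.81,0.15):
    d=9+5*np.sin(th); c=np.array([62-102*np.cos(th)-d*np.sin(th),-110-102*np.sin(th)+d*np.cos(th),70])
    print(round(th,2),c.round(),(w(b,[c])[0]-p).round(0))
E
python3 arc.py; python3 asc.py 9 scene 295 195 45 45
```

```text
[496.8 -59.6  71.8]
0.0 [ -40. -101.   70.] [ -3. -26.  -2.]
0.15 [ -40. -116.   70.] [ -7. -40.  -2.]
0.3 [ -39. -130.   70.] [ -9. -54.  -2.]
0.45 [ -35. -144.   70.] [ -9. -69.  -2.]
0.6 [ -29. -158.   70.] [ -7. -84.  -2.]
0.75 [ -21. -170.   70.] [ -3. -98.  -2.]
0.9 [ -12. -182.   70.] [   3. -111.   -2.]
1.05 [  -0. -192.   70.] [  11. -124.   -2.]
1.2 [  12. -200.   70.] [  21. -135.   -2.]
1.35 [  26. -206.   70.] [  33. -145.   -2.]
1.5 [  41. -211.   70.] [  46. -153.   -2.]
1.65 [  56. -213.   70.] [  60. -159.   -2.]
1.8 [  72. -212.   70.] [  75. -163.   -2.]
195 %%%%#*==+++::................................
196 %%###*+==+*+=:...............................
197 %%*+*#*==+*#+:...............................
198 %#*+##*===*#*-...............................
199 @%#####++++##=:..............................
200 %%%%%##*****+=-..............................
201 @%@%%%##**+==--:.............................
202 @@%%##*++===---:.............................
203 %%#*+=-======--:.............................
204 %%*-----=====-:..............................
205 @%+----======-:.
[... 1047 characters left out ...]
+++++++**+=========+##*+++++===+
227 ----=+++++++++++****##*+=========+###++++++==
228 --===+++++++++**###%%%#*++========+*##*++++++
229 -===++++++++*###%%%%%%%%#*+=========*##*+++++
230 =++++++++***#%#%%%%%%%%%%#*+=========+##*++++
231 ++++++**####%%%%%#%%%%%%%%#*+====-====+###+==
232 ++++*###%%%%%%%%%%%%%%%%%%%#*+====-====+*##++
233 +**##%%%%%%%%%%#%%%##%%%%%%%#*++==-======*##*
234 ###%%%%%%%%%%%%%#%%#%%%#%%%%%%#*+==--==--=+#*
235 #%%%%%%%%%%%%%%%%%%%##%%%%%%%%%#*+==--==-==++
236 ##%%%%%%%%%%%%%%%#%%%%%#%%%%%%%%#*+==---=====
237 **#%%%%%%%%%%%#####%#%%%%%%%%%%%%#*+=========
238 **#%%%%%%%%%%%#****#####%%%%%%%%%%#*+========
239 ***#%%%%%%%%##********####%%%%%%%%%%#*+======
tcp [292.1 211.9]
```

The finger is in front of the tab's inner face, with the tab at about px (303–309, 203). Now I'll push along the arc.

Call:
apply_moves([
  {"tx": -0.002,"ty": -0.015,"tz": -0.002,"rx": 0.0,"ry": 0.0,"rz": 0.0,"claw": 0.0},
  {"tx": -0.003,"ty": -0.026,"tz": -0.002,"rx": 0.0,"ry": 0.0,"rz": 0.0,"claw": 0.0},
  {"tx": -0.006,"ty": -0.036,"tz": -0.002,"rx": 0.0,"ry": 0.0,"rz": 0.0,"claw": 0.0},
  {"tx": -0.008,"ty": -0.047,"tz": -0.002,"rx": 0.0,"ry": 0.0,"rz": 0.0,"claw": 0.0},
  {"tx": -0.009,"ty": -0.058,"tz": -0.002,"rx": 0.0,"ry": 0.0,"rz": 0.0,"claw": 0.0},
  {"tx": -0.009,"ty": -0.069,"tz": -0.002,"rx": 0.0,"ry": 0.0,"rz": 0.0,"claw": 0.0},
  {"tx": -0.007,"ty": -0.08,"tz": -0.002,"rx": 0.0,"ry": 0.0,"rz": 0.0,"claw": 0.0},
  {"tx": -0.005,"ty": -0.091,"tz": -0.002,"rx": 0.0,"ry": 0.0,"rz": 0.0,"claw": 0.0},
])

```text
clock: 14.7
eef_pos: [492.8, -153.7, 72.3]
tool_rot: [-3.142, -0.0, 1.3]
force: [0.5, 1.5, -0.5]
width: -0.0
```

```bash
python3 st.py; python3 arc.py | tail -8; python3 asc.py 10 top 300 170 40 60
```

```text
t 14.7 tcp [ 492.8 -153.7   72.3] rot [-3.142 -0.     1.3  ] box [ -22.7 -166.9   72.3] F [ 0.5  1.5 -0.5] w -0.0 q [ 0.44  0.66 -0.28  2.    0.34  0.53 -0.36]
0.75 [ -21. -170.   70.] [ 1. -4. -2.]
0.9 [ -12. -182.   70.] [  7. -17.  -2.]
1.05 [  -0. -192.   70.] [ 15. -30.  -2.]
1.2 [  12. -200.   70.] [ 25. -41.  -2.]
1.35 [  26. -206.   70.] [ 37. -51.  -2.]
1.5 [  41. -211.   70.] [ 50. -59.  -2.]
1.65 [  56. -213.   70.] [ 64. -65.  -2.]
1.8 [  72. -212.   70.] [ 79. -69.  -2.]
170 *****************+++++===---:-++======++
171 ==+******************+==-::::-+**++===++
172 .:--=++**************+=-::..:-*#**+====+
173    ..:-==+***********+=-:...:-*#*++====+
174       ..:-==++*******+=-::..:-***++====+
175          .::--=++****+=-:...:-***++=====
176          ......:-+**+=::....:-*#*++=====
177          ..    .:=+*+-:... ..-*#*+======
178                ..-==-:..    .-*##+======
179                .:--:..      .-*##*+=====
180                .:-:.        .-*##*=====-
181               ..--:.         :+*#*+==+=-
182               .:---:.        .-*#*+==+=-
183               .:----. 
[... 1406 characters left out ...]
#******
215      :---:::::--:::::::--=++*######*****
216 :.. .:--::::::::::::::::-=++**##%##*****
217 =--:----::::::::::::::::-=+++*##%%##****
218 -=====-:::::::::::::--::--=++*##%%##***+
219 -------::::::::::::--::::-=++*##%%%##**+
220 ---::::::::::::::::::::::--=+*#%%%%##**+
221 +==---::::::::::::::::::::-=+*##%%####*+
222 **++==----:::::::::::::::::-+*########**
223 *****++===---::::::::---:::-=+***#####**
224 ********++===----::::--::::-=****######*
225 ***********+++==----:-:::::-+*#**######*
226 ***************++==----::::=+#########**
227 ******************++==--:--=*###**####**
228 ********************+=-::--=*##***####**
229 ********************+=-:.::=*#*+++*###*+
tcp [335.1 212.3]
```

The door is following at about 1.5 N and is open in the top view. I'll continue the arc past square.

Call:
apply_moves([
  {"tx": 0.004,"ty": -0.01,"tz": -0.001,"rx": 0.0,"ry": 0.0,"rz": 0.0,"claw": 0.0},
  {"tx": 0.008,"ty": -0.019,"tz": -0.001,"rx": 0.0,"ry": 0.0,"rz": 0.0,"claw": 0.0},
  {"tx": 0.015,"ty": -0.029,"tz": -0.001,"rx": 0.0,"ry": 0.0,"rz": 0.0,"claw": 0.0},
  {"tx": 0.023,"ty": -0.037,"tz": -0.001,"rx": 0.0,"ry": 0.0,"rz": 0.0,"claw": 0.0},
  {"tx": 0.031,"ty": -0.045,"tz": -0.001,"rx": 0.0,"ry": 0.0,"rz": 0.0,"claw": 0.0},
  {"tx": 0.04,"ty": -0.052,"tz": -0.001,"rx": 0.0,"ry": 0.0,"rz": 0.0,"claw": 0.0},
  {"tx": 0.05,"ty": -0.057,"tz": -0.001,"rx": 0.0,"ry": 0.0,"rz": 0.0,"claw": 0.0},
  {"tx": 0.059,"ty": -0.061,"tz": -0.001,"rx": 0.0,"ry": 0.0,"rz": 0.0,"claw": 0.0},
  {"tx": 0.066,"ty": -0.063,"tz": -0.001,"rx": 0.0,"ry": 0.0,"rz": 0.0,"claw": 0.0},
  {"tx": 0.066,"ty": -0.063,"tz": -0.001,"rx": 0.0,"ry": 0.0,"rz": 0.0,"claw": 0.0},
])

```text
clock: 15.75
eef_pos: [560.0, -216.1, 71.3]
tool_rot: [3.14, -0.0, 1.3]
force: [-1.1, -0.1, -0.5]
width: 0.0
```

```bash
python3 st.py
```

```text
t 15.75 tcp [ 560.  -216.1   71.3] rot [ 3.14 -0.    1.3 ] box [  58.7 -209.2   71.3] F [-1.1 -0.1 -0.5] w 0.0 q [ 0.51  0.75 -0.31  1.77  0.33  0.67 -0.25]
```

Call:
apply_moves([
  {"tx": 0.004,"ty": -0.001,"tz": 0.0,"rx": 0.0,"ry": 0.0,"rz": 0.0,"claw": 0.0},
  {"tx": 0.007,"ty": -0.002,"tz": 0.0,"rx": 0.0,"ry": 0.0,"rz": 0.0,"claw": 0.0},
  {"tx": 0.007,"ty": -0.002,"tz": 0.0,"rx": 0.0,"ry": 0.0,"rz": 0.0,"claw": 0.0},
  {"tx": -0.005,"ty": 0.001,"tz": 0.0,"rx": 0.0,"ry": 0.0,"rz": 0.0,"claw": 0.0},
  {"tx": -0.008,"ty": 0.002,"tz": 0.04,"rx": 0.0,"ry": 0.0,"rz": 0.0,"claw": 0.0},
  {"tx": -0.008,"ty": 0.002,"tz": 0.09,"rx": 0.0,"ry": 0.0,"rz": 0.0,"claw": 0.0},
  {"tx": -0.058,"ty": 0.052,"tz": 0.12,"rx": 0.0,"ry": 0.0,"rz": 0.0,"claw": 0.0854},
  {"tx": -0.108,"ty": 0.002,"tz": 0.12,"rx": 0.0,"ry": 0.0,"rz": 0.0,"claw": 0.0854},
  {"tx": -0.158,"ty": -0.04,"tz": 0.12,"rx": 0.0,"ry": 0.0,"rz": 0.0,"claw": 0.0854},
  {"tx": -0.158,"ty": -0.04,"tz": 0.12,"rx": 0.0,"ry": 0.0,"rz": 0.0,"claw": 0.0854},
])

```text
clock: 16.75
eef_pos: [398.4, -256.9, 192.0]
tool_rot: [3.141, 0.002, 1.3]
force: [0.0, -1.6, 0.3]
width: 58.1
```

```bash
python3 st.py; python3 - <<'E'
from h import *
b=np.load('box.npy');o=[]
for n in('top','scene'):
    im=cv2.cvtColor(get_image(n),cv2.COLOR_RGB2BGR); cv2.imwrite(f'pics/{n}11.png',im)
    i=im[125:265,225:435] if n=='top' else im[155:260,205:405]
    i=cv2.resize(i,None,fx=3.7 if n=='top' else 2,fy=3.7 if n=='top' else 2,interpolation=cv2.INTER_CUBIC)
    cv2.imwrite(f'pics/{n}_c11.png',i)
E
```

```text
t 16.75 tcp [ 398.4 -256.9  192. ] rot [3.141e+00 2.000e-03 1.300e+00] box [ -86.3 -291.5  192. ] F [ 0.  -1.6  0.3] w 58.1 q [ 0.8   0.42 -0.39  2.    0.23  0.76 -0.01]
```

View pics/top_c11.png

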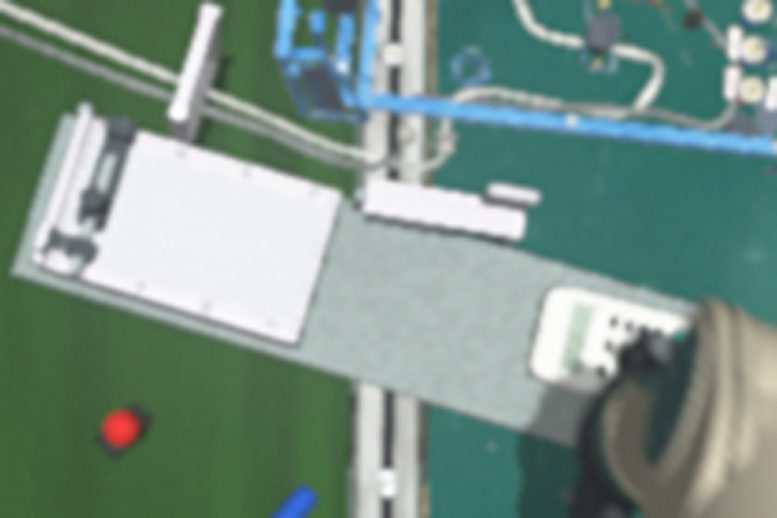

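The picture shows the outer door open, about 0.14 rad past square (door edge slope 0.155 against the board's 0.30). The inner door is flush, and the bolt rod meets the keeper at about (75,245). The terminal is untouched. I'll measure its pose numerically from the first top image.

```bash
cat > term.py <<'E'
from h import *
def term(im,lo=210):
    b=np.load('box.npy')
    hsv=cv2.cvtColor(im,cv2.COLOR_BGR2HSV); m=((hsv[...,2]>lo)&(hsv[...,1]<40)).astype(np.uint8)
    roi=np.zeros_like(m); poly=proj('top',w(b,[(65,-240,25),(65,-432,25),(-65,-432,25),(-65,-240,25)])).astype(np.int32); cv2.fillPoly(roi,[poly],1); m*=roi
    m=cv2.morphologyEx(m,cv2.MORPH_CLOSE,np.ones((7,7),np.uint8))
    c=max(cv2.findContours(m,cv2.RETR_EXTERNAL,cv2.CHAIN_APPROX_NONE)[0],key=cv2.contourArea)
    B=inbox(b,ray('top',c[:,0].astype(float),33))[:,:2].astype(np.float32)
    return cv2.minAreaRect(B),B
if __name__=="__main__":
    for f in('pics/top0.png',):
        for lo in(170,190,210): print(term(cv2.imread(f),lo)[0])
E
python3 term.py
```

```text
((-3.0795059204101562, -331.2908020019531), (124.67351531982422, 190.20709228515625), 0.005581739824265242)
((-3.3891677856445312, -329.92254638671875), (186.4914093017578, 118.90420532226562), 89.64791870117188)
((12.133504867553711, -336.99273681640625), (72.53842163085938, 142.19183349609375), 2.0118043422698975)
```

Terminal centre is at box (12, −337) with yaw +2°, and its measured 72.5 × 142 mm fits the known 75 × 146 mm. I'll move above its rear part, jaws open and turned to match.

```bash
python3 st.py 13.7,-380,150
```

```text
t 16.85 tcp [ 394.9 -259.9  191.5] rot [-3.138  0.004  1.292] box [ -88.8 -295.4  191.5] F [ 0.5 -0.  -0.6] w 72.1 q [ 0.8   0.42 -0.39  2.01  0.23  0.76 -0.01]
13.7,-380,150 [ 471.2 -368.8  150. ] d [  76.2 -108.9  -41.5]
```

Call:
apply_moves([
  {"tx": 0.076,"ty": -0.108,"tz": -0.04,"rx": 0.0,"ry": 0.0,"rz": 0.4,"claw": 0.0854},
  {"tx": 0.076,"ty": -0.108,"tz": -0.04,"rx": 0.0,"ry": 0.0,"rz": 0.4,"claw": 0.0854},
  {"tx": 0.076,"ty": -0.108,"tz": -0.04,"rx": 0.0,"ry": 0.0,"rz": 0.4,"claw": 0.0854},
  {"tx": 0.076,"ty": -0.108,"tz": -0.04,"rx": 0.0,"ry": 0.0,"rz": 0.4,"claw": 0.0854},
  {"tx": 0.076,"ty": -0.108,"tz": -0.04,"rx": 0.0,"ry": 0.0,"rz": 0.4,"claw": 0.0854},
  {"tx": 0.076,"ty": -0.108,"tz": -0.04,"rx": 0.0,"ry": 0.0,"rz": 0.4,"claw": 0.0854},
])

```text
clock: 17.45
eef_pos: [476.6, -362.3, 151.5]
tool_rot: [-3.141, -0.001, 1.337]
force: [0.7, 0.3, 0.3]
width: 85.3
```

```bash
python3 st.py 13.7,-380,40; python3 asc.py 12 scene 290 130 80 75
```

```text
t 17.45 tcp [ 476.6 -362.3  151.5] rot [-3.141e+00 -1.000e-03  1.337e+00] box [  17.2 -372.3  151.5] F [0.7 0.3 0.3] w 85.3 q [ 0.83  0.64 -0.36  1.72  0.29  0.84  0.1 ]
13.7,-380,40 [ 471.2 -368.8   40. ] d [  -5.5   -6.5 -111.5]
130 ++=---:::-+++++==+++++#%#*+++++++++**-  ..     .  .:--:..:---------=-------+++--
131 +*+++=:  :====++++++++*##*++++++++++*+.        --:----:..::---------------------
132 ++++++- .-=----=+++++++**++++=++++++**=.   . .-+====-=-:..::--=-----------------
133 +++++=-:====-:::--=++++++++++=++++++++=-. :--=++++===---. .:-==-----------------
134 ++++==-:==++==-:-::-===++++++++++++++++=--+*+++++++++==-. .:--=-----------------
135 =++*+==-=====+===---::-==========++++++==+***++++++++++=:::---------------------
136 ++++++===+===++++=+=---==--------====++==++++++++++++==-:::--===----------------
137 ++++++++++===++*++=++++++++=======---====++++=+++++==-:::--==+++=---------------
138 +++++++++++++*##++-=+++++++++++++++===--=++++++++==--::--==+=++++==-------------
139 +++++++++*++*#%*=---++++++++++++++++++=--=+++++==--::-=++++++++++++=------------
140 ++*+++*+****+##
[... 4823 characters left out ...]
..
197 ++++++=-...........................................-++-..  ..::=++++=-:.........
198 +++=--:............................................:-++-:::-=+++=---:...........
199 -+=-:...............................................:-+**+++*+=-:...............
200  ::..................................................:--+++=--..................
201   ......................................................---.....................
202   ..............................................................................
203    .............................................................................
204     ...........................................................................:
tcp [374.3 147.4]
```

Call:
apply_moves([
  {"tx": -0.002,"ty": -0.002,"tz": -0.04,"rx": 0.0,"ry": 0.0,"rz": 0.0,"claw": 0.0854},
  {"tx": -0.002,"ty": -0.002,"tz": -0.08,"rx": 0.0,"ry": 0.0,"rz": 0.0,"claw": 0.0854},
  {"tx": -0.002,"ty": -0.002,"tz": -0.105,"rx": 0.0,"ry": 0.0,"rz": 0.0,"claw": 0.0854},
  {"tx": -0.002,"ty": -0.002,"tz": -0.105,"rx": 0.0,"ry": 0.0,"rz": 0.0,"claw": 0.0854},
  {"tx": -0.002,"ty": -0.002,"tz": -0.105,"rx": 0.0,"ry": 0.0,"rz": 0.0,"claw": 0.0854},
])

```text
clock: 18.0
eef_pos: [475.2, -365.3, 47.3]
tool_rot: [3.141, -0.0, 1.336]
force: [0.3, -0.1, -0.0]
width: 85.3
```

```bash
python3 st.py 13.7,-380,20
```

```text
t 18.0 tcp [ 475.2 -365.3   47.3] rot [ 3.141 -0.     1.336] box [  16.6 -375.5   47.3] F [ 0.3 -0.1 -0. ] w 85.3 q [ 0.79  0.78 -0.3   1.79  0.36  0.63  0.05]
13.7,-380,20 [ 471.2 -368.8   20. ] d [ -4.   -3.5 -27.3]
```

Call:
apply_moves([
  {"tx": -0.004,"ty": -0.003,"tz": 0.0,"rx": 0.0,"ry": 0.0,"rz": 0.0,"claw": 0.0854},
  {"tx": -0.004,"ty": -0.003,"tz": -0.01,"rx": 0.0,"ry": 0.0,"rz": 0.0,"claw": 0.0854},
  {"tx": -0.004,"ty": -0.003,"tz": -0.02,"rx": 0.0,"ry": 0.0,"rz": 0.0,"claw": 0.0854},
  {"tx": -0.004,"ty": -0.003,"tz": -0.028,"rx": 0.0,"ry": 0.0,"rz": 0.0,"claw": 0.0854},
  {"tx": -0.004,"ty": -0.003,"tz": -0.028,"rx": 0.0,"ry": 0.0,"rz": 0.0,"claw": 0.0854},
])

```text
clock: 18.5
eef_pos: [469.7, -368.1, 16.8]
tool_rot: [-3.139, -0.001, 1.335]
force: [-0.6, -0.3, -1.3]
width: 85.7
```

```bash
python3 st.py
```

```text
t 18.5 tcp [ 469.7 -368.1   16.8] rot [-3.139e+00 -1.000e-03  1.335e+00] box [  12.1 -379.7   16.8] F [-0.6 -0.3 -1.3] w 85.7 q [ 0.79  0.83 -0.28  1.8   0.38  0.57  0.04]
```

Call:
apply_moves([
  {"tx": 0.001,"ty": 0.0,"tz": -0.004,"rx": 0.0,"ry": 0.0,"rz": 0.0,"claw": 0.0854},
  {"tx": 0.001,"ty": 0.0,"tz": -0.008,"rx": 0.0,"ry": 0.0,"rz": 0.0,"claw": 0.0854},
  {"tx": 0.001,"ty": 0.0,"tz": -0.011,"rx": 0.0,"ry": 0.0,"rz": 0.0,"claw": 0.0854},
  {"tx": 0.001,"ty": 0.0,"tz": -0.011,"rx": 0.0,"ry": 0.0,"rz": 0.0,"claw": 0.0854},
])

```text
clock: 18.9
eef_pos: [471.4, -368.6, 6.9]
tool_rot: [-3.141, -0.0, 1.335]
force: [-0.6, 0.2, 0.9]
width: 85.4
```

```bash
python3 st.py
```

```text
t 18.9 tcp [ 471.4 -368.6    6.9] rot [-3.141 -0.     1.335] box [  13.9 -379.7    6.9] F [-0.6  0.2  0.9] w 85.4 q [ 0.78  0.84 -0.27  1.8   0.39  0.55  0.03]
```

Call:
apply_moves([
  {"tx": 0.0,"ty": 0.0,"tz": -0.003,"rx": 0.0,"ry": 0.0,"rz": 0.0,"claw": 0.0854},
  {"tx": 0.0,"ty": 0.0,"tz": -0.006,"rx": 0.0,"ry": 0.0,"rz": 0.0,"claw": 0.0854},
  {"tx": 0.0,"ty": 0.0,"tz": -0.006,"rx": 0.0,"ry": 0.0,"rz": 0.0,"claw": 0.0854},
])

```text
clock: 19.2
eef_pos: [471.4, -368.6, 0.9]
tool_rot: [-3.141, -0.0, 1.335]
force: [-0.1, 0.2, 0.6]
width: 85.2
```

```bash
python3 st.py
```

```text
t 19.2 tcp [ 471.4 -368.6    0.9] rot [-3.141 -0.     1.335] box [  13.9 -379.8    0.9] F [-0.1  0.2  0.6] w 85.2 q [ 0.78  0.85 -0.27  1.8   0.39  0.54  0.03]
```

Call:
apply_moves([
  {"tx": 0.0,"ty": 0.0,"tz": 0.0,"rx": 0.0,"ry": 0.0,"rz": 0.0,"claw": 0.07},
  {"tx": 0.0,"ty": 0.0,"tz": 0.0,"rx": 0.0,"ry": 0.0,"rz": 0.0,"claw": 0.07},
  {"tx": 0.0,"ty": 0.0,"tz": 0.0,"rx": 0.0,"ry": 0.0,"rz": 0.0,"claw": 0.07},
  {"tx": 0.0,"ty": 0.0,"tz": 0.0,"rx": 0.0,"ry": 0.0,"rz": 0.0,"claw": 0.07},
])

```text
clock: 19.6
eef_pos: [471.7, -368.9, 1.4]
tool_rot: [3.141, 0.0, 1.335]
force: [0.3, -0.8, -0.2]
width: 70.1
```

```bash
python3 st.py
```

```text
t 19.6 tcp [ 471.7 -368.9    1.4] rot [3.141 0.    1.335] box [  14.3 -379.9    1.4] F [ 0.3 -0.8 -0.2] w 70.1 q [ 0.78  0.85 -0.27  1.8   0.39  0.54  0.03]
```

The jaws reached 70 mm without meeting the 75 mm terminal, so the true tips are still above it. That fits the roughly 20 mm offset seen at the knob. I'll reopen and feel downward in small steps.

Call:
apply_moves([
  {"tx": 0.0,"ty": 0.0,"tz": 0.0,"rx": 0.0,"ry": 0.0,"rz": 0.0,"claw": 0.0854},
  {"tx": 0.0,"ty": 0.0,"tz": 0.0,"rx": 0.0,"ry": 0.0,"rz": 0.0,"claw": 0.0854},
  {"tx": 0.0,"ty": 0.0,"tz": -0.002,"rx": 0.0,"ry": 0.0,"rz": 0.0,"claw": 0.0854},
  {"tx": 0.0,"ty": 0.0,"tz": -0.005,"rx": 0.0,"ry": 0.0,"rz": 0.0,"claw": 0.0854},
  {"tx": 0.0,"ty": 0.0,"tz": -0.008,"rx": 0.0,"ry": 0.0,"rz": 0.0,"claw": 0.0854},
  {"tx": 0.0,"ty": 0.0,"tz": -0.008,"rx": 0.0,"ry": 0.0,"rz": 0.0,"claw": 0.0854},
])

```text
clock: 20.2
eef_pos: [471.3, -368.5, -7.3]
tool_rot: [-3.141, -0.0, 1.335]
force: [-0.9, 1.0, -0.2]
width: 85.2
```

```bash
python3 st.py
```

```text
t 20.2 tcp [ 471.3 -368.5   -7.3] rot [-3.141 -0.     1.335] box [  13.7 -379.7   -7.3] F [-0.9  1.  -0.2] w 85.2 q [ 0.78  0.86 -0.26  1.8   0.4   0.53  0.02]
```

Call:
apply_moves([
  {"tx": 0.0,"ty": 0.0,"tz": -0.003,"rx": 0.0,"ry": 0.0,"rz": 0.0,"claw": 0.0854},
  {"tx": 0.0,"ty": 0.0,"tz": -0.006,"rx": 0.0,"ry": 0.0,"rz": 0.0,"claw": 0.0854},
  {"tx": 0.0,"ty": 0.0,"tz": -0.009,"rx": 0.0,"ry": 0.0,"rz": 0.0,"claw": 0.0854},
  {"tx": 0.0,"ty": 0.0,"tz": -0.009,"rx": 0.0,"ry": 0.0,"rz": 0.0,"claw": 0.0854},
])

```text
clock: 20.6
eef_pos: [471.4, -368.6, -16.2]
tool_rot: [-3.141, -0.0, 1.335]
force: [-0.5, -0.3, -0.3]
width: 85.9
```

```bash
python3 st.py
```

```text
t 20.6 tcp [ 471.4 -368.6  -16.2] rot [-3.141 -0.     1.335] box [  13.8 -379.7  -16.2] F [-0.5 -0.3 -0.3] w 85.9 q [ 0.77  0.88 -0.25  1.8   0.4   0.51  0.02]
```

Call:
apply_moves([
  {"tx": 0.0,"ty": 0.0,"tz": 0.0,"rx": 0.0,"ry": 0.0,"rz": 0.0,"claw": 0.066},
  {"tx": 0.0,"ty": 0.0,"tz": 0.0,"rx": 0.0,"ry": 0.0,"rz": 0.0,"claw": 0.066},
  {"tx": 0.0,"ty": 0.0,"tz": 0.0,"rx": 0.0,"ry": 0.0,"rz": 0.0,"claw": 0.066},
  {"tx": 0.0,"ty": 0.0,"tz": 0.0,"rx": 0.0,"ry": 0.0,"rz": 0.0,"claw": 0.066},
])

```text
clock: 21.0
eef_pos: [471.6, -368.8, -14.7]
tool_rot: [-3.141, 0.0, 1.335]
force: [-1.7, 0.8, 7.2]
width: 71.6
```

```bash
python3 st.py 0,-380,-14 -4,-230,-14
```

```text
t 21.0 tcp [ 471.6 -368.8  -14.7] rot [-3.141  0.     1.335] box [  14.1 -379.9  -14.7] F [-1.7  0.8  7.2] w 71.6 q [ 0.77  0.87 -0.25  1.8   0.4   0.51  0.02]
0,-380,-14 [ 458.  -365.1  -14. ] d [-13.6   3.6   0.7]
-4,-230,-14 [ 494.1 -219.5  -14. ] d [ 22.5 149.3   0.7]
```

The jaws stopped at 71.6 mm (commanded 66), so they hold something. I'll drag gently toward the centre line while squaring up and watch the width.

```bash
python3 st.py -3,-340,-14 -3,-225,-14 | tail -2
```

```text
-3,-340,-14 [ 465.7 -325.8  -14. ] d [-5.9 43.   0.7]
-3,-225,-14 [ 496.4 -214.9  -14. ] d [ 24.8 153.8   0.7]
```

Call:
apply_moves([
  {"tx": -0.003,"ty": 0.01,"tz": 0.001,"rx": 0.0,"ry": 0.0,"rz": -0.1,"claw": 0.066},
  {"tx": -0.005,"ty": 0.02,"tz": 0.001,"rx": 0.0,"ry": 0.0,"rz": -0.2,"claw": 0.066},
  {"tx": -0.006,"ty": 0.031,"tz": 0.001,"rx": 0.0,"ry": 0.0,"rz": -0.3,"claw": 0.066},
  {"tx": -0.006,"ty": 0.042,"tz": 0.001,"rx": 0.0,"ry": 0.0,"rz": -0.4,"claw": 0.066},
  {"tx": -0.006,"ty": 0.042,"tz": 0.001,"rx": 0.0,"ry": 0.0,"rz": -0.4,"claw": 0.066},
])

```text
clock: 21.5
eef_pos: [466.0, -323.5, -14.6]
tool_rot: [-3.14, -0.002, 1.303]
force: [-1.6, 3.0, 2.0]
width: 71.6
```

```bash
python3 st.py -3,-225,-14; python3 - <<'E'
from h import *
from term import term
im=cv2.cvtColor(get_image('top'),cv2.COLOR_RGB2BGR); cv2.imwrite('pics/top13.png',im)
try:
    r,B=term(im,210); print(r, B[:,1].max(), B.min(0),B.max(0))
except Exception as e: print(e)
E
```

```text
t 21.5 tcp [ 466.  -323.5  -14.6] rot [-3.140e+00 -2.000e-03  1.303e+00] box [  -3.4 -337.7  -14.6] F [-1.6  3.   2. ] w 71.6 q [ 0.7   0.85 -0.22  1.89  0.39  0.45 -0.07]
-3,-225,-14 [ 496.4 -214.9  -14. ] d [ 30.4 108.6   0.6]
((-3.8133087158203125, -279.410888671875), (73.15087890625, 86.59414672851562), 0.370388001203537) -236.18794 [ -40.576164 -322.91293 ] [  32.798244 -236.18794 ]
```

The terminal follows: it is centred at box x ≈ −4 and aligned within 0.4°. I'll keep sliding.

Call:
apply_moves([
  {"tx": 0.004,"ty": 0.014,"tz": 0.0,"rx": 0.0,"ry": 0.0,"rz": 0.0,"claw": 0.066},
  {"tx": 0.007,"ty": 0.028,"tz": 0.0,"rx": 0.0,"ry": 0.0,"rz": 0.0,"claw": 0.066},
  {"tx": 0.011,"ty": 0.042,"tz": 0.0,"rx": 0.0,"ry": 0.0,"rz": 0.0,"claw": 0.066},
  {"tx": 0.015,"ty": 0.056,"tz": 0.0,"rx": 0.0,"ry": 0.0,"rz": 0.0,"claw": 0.066},
  {"tx": 0.018,"ty": 0.07,"tz": 0.0,"rx": 0.0,"ry": 0.0,"rz": 0.0,"claw": 0.066},
  {"tx": 0.022,"ty": 0.084,"tz": 0.0,"rx": 0.0,"ry": 0.0,"rz": 0.0,"claw": 0.066},
  {"tx": 0.026,"ty": 0.098,"tz": 0.0,"rx": 0.0,"ry": 0.0,"rz": 0.0,"claw": 0.066},
  {"tx": 0.028,"ty": 0.108,"tz": 0.0,"rx": 0.0,"ry": 0.0,"rz": 0.0,"claw": 0.066},
])

```text
clock: 22.35
eef_pos: [494.4, -216.9, -14.6]
tool_rot: [3.141, -0.001, 1.301]
force: [-1.2, -3.2, 2.9]
width: 71.4
```

```bash
python3 st.py -5,-190,-14
```

```text
t 22.35 tcp [ 494.4 -216.9  -14.6] rot [ 3.141e+00 -1.000e-03  1.301e+00] box [  -4.4 -227.4  -14.6] F [-1.2 -3.2  2.9] w 71.4 q [ 0.48  0.82 -0.17  1.97  0.35  0.38 -0.24]
-5,-190,-14 [ 503.8 -180.7  -14. ] d [ 9.4 36.2  0.6]
```

Call:
apply_moves([
  {"tx": 0.003,"ty": 0.01,"tz": 0.0,"rx": 0.0,"ry": 0.0,"rz": 0.0,"claw": 0.066},
  {"tx": 0.005,"ty": 0.02,"tz": 0.0,"rx": 0.0,"ry": 0.0,"rz": 0.0,"claw": 0.066},
  {"tx": 0.008,"ty": 0.03,"tz": 0.0,"rx": 0.0,"ry": 0.0,"rz": 0.0,"claw": 0.066},
  {"tx": 0.009,"ty": 0.036,"tz": 0.0,"rx": 0.0,"ry": 0.0,"rz": 0.0,"claw": 0.066},
  {"tx": 0.009,"ty": 0.036,"tz": 0.0,"rx": 0.0,"ry": 0.0,"rz": 0.0,"claw": 0.066},
])

```text
clock: 22.85
eef_pos: [503.1, -180.6, -14.7]
tool_rot: [-3.142, -0.002, 1.302]
force: [-0.1, 2.7, 4.3]
width: 71.9
```

```bash
python3 st.py -6,-165,-14
```

```text
t 22.85 tcp [ 503.1 -180.6  -14.7] rot [-3.142e+00 -2.000e-03  1.302e+00] box [  -5.6 -190.1  -14.7] F [-0.1  2.7  4.3] w 71.9 q [ 0.4   0.82 -0.16  1.98  0.34  0.36 -0.3 ]
-6,-165,-14 [ 509.5 -156.3  -14. ] d [ 6.3 24.3  0.7]
```

The front end is now about 20 mm inside. I'll release, lift, close, and go behind the rear end.

Call:
apply_moves([
  {"tx": 0.0,"ty": 0.0,"tz": 0.0,"rx": 0.0,"ry": 0.0,"rz": 0.0,"claw": 0.083},
  {"tx": 0.0,"ty": 0.0,"tz": 0.0,"rx": 0.0,"ry": 0.0,"rz": 0.0,"claw": 0.083},
  {"tx": 0.0,"ty": 0.0,"tz": 0.0,"rx": 0.0,"ry": 0.0,"rz": 0.0,"claw": 0.083},
  {"tx": 0.0,"ty": 0.0,"tz": 0.03,"rx": 0.0,"ry": 0.0,"rz": 0.0,"claw": 0.083},
  {"tx": 0.0,"ty": 0.0,"tz": 0.07,"rx": 0.0,"ry": 0.0,"rz": 0.0,"claw": 0.083},
  {"tx": -0.013,"ty": -0.045,"tz": 0.1,"rx": 0.0,"ry": 0.0,"rz": 0.0,"claw": 0.0},
  {"tx": -0.016,"ty": -0.06,"tz": 0.1,"rx": 0.0,"ry": 0.0,"rz": 0.0,"claw": 0.0},
  {"tx": -0.016,"ty": -0.06,"tz": 0.1,"rx": 0.0,"ry": 0.0,"rz": 0.0,"claw": 0.0},
  {"tx": -0.016,"ty": -0.06,"tz": 0.1,"rx": 0.0,"ry": 0.0,"rz": 0.0,"claw": 0.0},
])

```text
clock: 23.75
eef_pos: [486.3, -243.0, 85.2]
tool_rot: [-3.141, -0.0, 1.299]
force: [-0.0, 0.9, 0.1]
width: 25.0
```

```bash
python3 st.py -6,-250,-2; python3 - <<'E'
from h import *
b=np.load('box.npy'); im=cv2.cvtColor(get_image('scene'),cv2.COLOR_RGB2BGR); cv2.imwrite('pics/scene14.png',im); g=cv2.cvtColor(im,cv2.COLOR_BGR2GRAY).astype(np.float32)
for x in(-30,-10,10):
    ys=list(range(-130,-300,-10)); P=proj('scene',w(b,[(x,y,33) for y in ys])).astype(np.float32)
    print(x,list(zip(ys,cv2.remap(g,P[:,0],P[:,1],1).ravel().astype(int).tolist())))
E
```

```text
t 23.75 tcp [ 486.3 -243.    85.2] rot [-3.141 -0.     1.299] box [  -5.3 -254.8   85.2] F [-0.   0.9  0.1] w 25.0 q [ 0.59  0.66 -0.27  1.92  0.29  0.6  -0.14]
-6,-250,-2 [ 486.8 -238.2   -2. ] d [  0.6   4.8 -87.2]
-30 [(-130, 251), (-140, 246), (-150, 243), (-160, 244), (-170, 252), (-180, 250), (-190, 255), (-200, 255), (-210, 255), (-220, 224), (-230, 128), (-240, 116), (-250, 117), (-260, 114), (-270, 119), (-280, 117), (-290, 118)]
-10 [(-130, 240), (-140, 221), (-150, 240), (-160, 244), (-170, 252), (-180, 252), (-190, 255), (-200, 255), (-210, 255), (-220, 218), (-230, 113), (-240, 118), (-250, 120), (-260, 117), (-270, 116), (-280, 115), (-290, 119)]
10 [(-130, 241), (-140, 227), (-150, 229), (-160, 218), (-170, 251), (-180, 249), (-190, 255), (-200, 255), (-210, 255), (-220, 221), (-230, 127), (-240, 117), (-250, 119), (-260, 118), (-270, 121), (-280, 117), (-290, 121)]
```

The rear end is at y ≈ −222 and straight across. I'll descend behind it with the fingers shut.

Call:
apply_moves([
  {"tx": 0.0,"ty": 0.0,"tz": 0.0,"rx": 0.0,"ry": 0.0,"rz": 0.0,"claw": 0.0},
  {"tx": 0.0,"ty": 0.0,"tz": 0.0,"rx": 0.0,"ry": 0.0,"rz": 0.0,"claw": 0.0},
  {"tx": 0.0,"ty": 0.0,"tz": -0.04,"rx": 0.0,"ry": 0.0,"rz": 0.0,"claw": 0.0},
  {"tx": 0.0,"ty": 0.0,"tz": -0.07,"rx": 0.0,"ry": 0.0,"rz": 0.0,"claw": 0.0},
  {"tx": 0.0,"ty": 0.0,"tz": -0.083,"rx": 0.0,"ry": 0.0,"rz": 0.0,"claw": 0.0},
  {"tx": 0.0,"ty": 0.0,"tz": -0.087,"rx": 0.0,"ry": 0.0,"rz": 0.0,"claw": 0.0},
  {"tx": 0.0,"ty": 0.0,"tz": -0.087,"rx": 0.0,"ry": 0.0,"rz": 0.0,"claw": 0.0},
])

```text
clock: 24.5
eef_pos: [487.0, -242.4, -1.7]
tool_rot: [-3.141, -0.0, 1.301]
force: [0.7, 0.2, 0.8]
width: -0.1
```

```bash
python3 st.py -6,-110,-2
```

```text
t 24.5 tcp [ 487.  -242.4   -1.7] rot [-3.141 -0.     1.301] box [  -4.8 -254.    -1.7] F [0.7 0.2 0.8] w -0.1 q [ 0.54  0.8  -0.19  1.96  0.35  0.41 -0.19]
-6,-110,-2 [ 524.1 -103.3   -2. ] d [ 37.2 139.1  -0.3]
```

Call:
apply_moves([
  {"tx": 0.004,"ty": 0.014,"tz": 0.0,"rx": 0.0,"ry": 0.0,"rz": 0.0,"claw": 0.0},
  {"tx": 0.007,"ty": 0.028,"tz": 0.0,"rx": 0.0,"ry": 0.0,"rz": 0.0,"claw": 0.0},
  {"tx": 0.01,"ty": 0.04,"tz": 0.0,"rx": 0.0,"ry": 0.0,"rz": 0.0,"claw": 0.0},
  {"tx": 0.014,"ty": 0.052,"tz": 0.0,"rx": 0.0,"ry": 0.0,"rz": 0.0,"claw": 0.0},
  {"tx": 0.017,"ty": 0.064,"tz": 0.0,"rx": 0.0,"ry": 0.0,"rz": 0.0,"claw": 0.0},
  {"tx": 0.02,"ty": 0.076,"tz": 0.0,"rx": 0.0,"ry": 0.0,"rz": 0.0,"claw": 0.0},
])

```text
clock: 25.1
eef_pos: [507.1, -166.0, -1.4]
tool_rot: [3.141, 0.0, 1.3]
force: [-0.8, -2.6, 3.0]
width: -0.0
```

```bash
python3 st.py -6,-110,-2
```

```text
t 25.1 tcp [ 507.1 -166.    -1.4] rot [3.141 0.    1.3  ] box [  -5.7 -174.9   -1.4] F [-0.8 -2.6  3. ] w -0.0 q [ 0.37  0.79 -0.17  1.99  0.32  0.39 -0.31]
-6,-110,-2 [ 524.1 -103.3   -2. ] d [17.  62.7 -0.6]
```

Steady friction of about 2.6 N, so it is sliding. Continuing.

Call:
apply_moves([
  {"tx": 0.003,"ty": 0.012,"tz": 0.0,"rx": 0.0,"ry": 0.0,"rz": 0.0,"claw": 0.0},
  {"tx": 0.006,"ty": 0.024,"tz": 0.0,"rx": 0.0,"ry": 0.0,"rz": 0.0,"claw": 0.0},
  {"tx": 0.01,"ty": 0.036,"tz": 0.0,"rx": 0.0,"ry": 0.0,"rz": 0.0,"claw": 0.0},
  {"tx": 0.013,"ty": 0.047,"tz": 0.0,"rx": 0.0,"ry": 0.0,"rz": 0.0,"claw": 0.0},
  {"tx": 0.015,"ty": 0.055,"tz": 0.0,"rx": 0.0,"ry": 0.0,"rz": 0.0,"claw": 0.0},
  {"tx": 0.017,"ty": 0.062,"tz": 0.0,"rx": 0.0,"ry": 0.0,"rz": 0.0,"claw": 0.0},
  {"tx": 0.017,"ty": 0.062,"tz": 0.0,"rx": 0.0,"ry": 0.0,"rz": 0.0,"claw": 0.0},
])

```text
clock: 25.8
eef_pos: [524.1, -102.8, -1.8]
tool_rot: [-3.142, -0.001, 1.302]
force: [-0.8, 0.4, -0.1]
width: 0.3
```

```bash
python3 st.py -6,-100,-2
```

```text
t 25.8 tcp [ 524.1 -102.8   -1.8] rot [-3.142e+00 -1.000e-03  1.302e+00] box [  -6.1 -109.6   -1.8] F [-0.8  0.4 -0.1] w 0.3 q [ 0.24  0.79 -0.15  1.98  0.29  0.38 -0.4 ]
-6,-100,-2 [526.8 -93.7  -2. ] d [ 2.7  9.2 -0.2]
```

Call:
apply_moves([
  {"tx": 0.001,"ty": 0.003,"tz": 0.0,"rx": 0.0,"ry": 0.0,"rz": 0.0,"claw": 0.0},
  {"tx": 0.001,"ty": 0.004,"tz": 0.0,"rx": 0.0,"ry": 0.0,"rz": 0.0,"claw": 0.0},
])

```text
clock: 26.0
eef_pos: [524.3, -102.0, -1.9]
tool_rot: [-3.141, 0.001, 1.299]
force: [-0.5, -4.7, 0.1]
width: -0.2
```

```bash
python3 st.py
```

```text
t 26.0 tcp [ 524.3 -102.    -1.9] rot [-3.141e+00  1.000e-03  1.299e+00] box [  -6.2 -108.7   -1.9] F [-0.5 -4.7  0.1] w -0.2 q [ 0.24  0.79 -0.15  1.98  0.29  0.38 -0.41]
```

Call:
apply_moves([
  {"tx": -0.01,"ty": -0.036,"tz": 0.0,"rx": 0.0,"ry": 0.0,"rz": 0.0,"claw": 0.0},
  {"tx": -0.02,"ty": -0.072,"tz": 0.0,"rx": 0.0,"ry": 0.0,"rz": 0.0,"claw": 0.0},
  {"tx": -0.02,"ty": -0.072,"tz": 0.05,"rx": 0.0,"ry": 0.0,"rz": 0.0,"claw": 0.0},
  {"tx": -0.02,"ty": -0.072,"tz": 0.1,"rx": 0.0,"ry": 0.0,"rz": 0.0,"claw": 0.0},
  {"tx": -0.02,"ty": -0.072,"tz": 0.15,"rx": 0.0,"ry": 0.0,"rz": 0.0,"claw": 0.0},
  {"tx": -0.07,"ty": -0.122,"tz": 0.2,"rx": 0.0,"ry": 0.0,"rz": 0.0,"claw": 0.0},
  {"tx": -0.12,"ty": -0.172,"tz": 0.2,"rx": 0.0,"ry": 0.0,"rz": 0.0,"claw": 0.0},
  {"tx": -0.12,"ty": -0.222,"tz": 0.2,"rx": 0.0,"ry": 0.0,"rz": 0.0,"claw": 0.0},
  {"tx": -0.12,"ty": -0.272,"tz": 0.2,"rx": 0.0,"ry": 0.0,"rz": 0.0,"claw": 0.0},
  {"tx": -0.12,"ty": -0.322,"tz": 0.2,"rx": 0.0,"ry": 0.0,"rz": 0.0,"claw": 0.0},
  {"tx": -0.12,"ty": -0.322,"tz": 0.2,"rx": 0.0,"ry": 0.0,"rz": 0.0,"claw": 0.0},
])

```text
clock: 27.1
eef_pos: [403.7, -425.6, 198.6]
tool_rot: [3.141, 0.0, 1.298]
force: [0.6, 0.3, -0.4]
width: -0.1
```

```bash
python3 st.py; python3 - <<'E'
from h import *
b=np.load('box.npy'); G={}
for n in('top','scene'):
    im=cv2.cvtColor(get_image(n),cv2.COLOR_RGB2BGR); cv2.imwrite(f'pics/{n}15.png',im); G[n]=cv2.cvtColor(im,cv2.COLOR_BGR2GRAY).astype(np.float32)
def prof(n,pts,g=None):
    P=proj(n,w(b,pts)).astype(np.float32); return cv2.remap(G[n] if g is None else g,P[:,0],P[:,1],1).ravel().astype(int).tolist()
ys=list(range(-84,-150,-5)); print(ys)
for x in(-30,-6,20): print('term top z33',x,prof('top',[(x,y,33) for y in ys]),'scene',prof('scene',[(x,y,33) for y in ys]))
a=G['top']
print("top view, bolt/keeper area")
q=proj('top',w(b,[(-20,85,80)]))[0].astype(int)
g0=cv2.cvtColor(cv2.imread('pics/top0.png'),cv2.COLOR_BGR2GRAY)
for r in range(q[1]-18,q[1]+16): print("".join(" .:-=+*#%@"[::-1][min(9,int(v)//26)] for v in g0[r,q[0]-16:q[0]+16])," | ","".join(" .:-=+*#%@"[::-1][min(9,int(v)//26)] for v in a[r,q[0]-16:q[0]+16]))
for P in[(20,72,117),(-14,72,117),(-33,72,82),(-47,72,82)]: print(P,(proj('top',w(b,[P]))[0]-q+[16,18]).round(1))
E
```

```text
t 27.1 tcp [ 403.7 -425.6  198.6] rot [3.141 0.    1.298] box [ -36.2 -452.7  198.6] F [ 0.6  0.3 -0.4] w -0.1 q [ 0.96  0.56 -0.3   1.71  0.2   0.91  0.3 ]
[-84, -89, -94, -99, -104, -109, -114, -119, -124, -129, -134, -139, -144, -149]
term top z33 -30 [248, 246, 234, 179, 188, 187, 186, 188, 188, 189, 189, 189, 187, 189] scene [244, 247, 253, 252, 252, 229, 218, 217, 215, 212, 217, 218, 214, 214]
term top z33 -6 [248, 246, 233, 177, 184, 185, 186, 189, 187, 186, 185, 185, 183, 183] scene [254, 254, 253, 253, 254, 229, 213, 211, 213, 213, 213, 216, 217, 219]
term top z33 20 [247, 243, 225, 175, 181, 181, 185, 183, 182, 185, 182, 182, 181, 183] scene [254, 254, 254, 253, 254, 229, 210, 214, 212, 216, 214, 213, 212, 216]
top view, bolt/keeper area
***********+--:.  :-:...-=++=-++  |  ***********+-:::.  ...  .-++++++
***********=-::. .--...:=+*+++++  |  ***********=-:::.  ...  .====+++
**********+=-:.  .--..:-+******+  |  **********+-::::. .... .:=---=++
**********+--:.  :-:...-+****#*+  |  **********+-:::.  ...  .-=-::=+=
**********=-::. .--.. .-+****#*=  |  **********=-:::.  ...  :=
[... 1442 characters left out ...]
|  ***+=-:. .:+++++++++++=:.       
***=::-+*********+++=:.           |  ***=--:..:=+++=++++++++=:.      
***=:.:=+*++++******+-.           |  **+=-::::-=----=+*++++++-.      
**+-..:=+*=--=++****=:            |  **+=-::..--:...-=+++++++:.      
**=-:.:+*+-..:--=+**=.            |  **=---:. .:..  .:--=+++=.       
*+=---=+*=:. ....-=+-.            |  *+=-:--.....    ..:-=+=:.       
*+=---=++=:.     .:-:.            |  *+-::---:-:.    ..:-=-:.        
*=----===-::..     ..             |  *=-:::---=-:.   ..:--.          
*=------------:..                 |  +=---::---==-::.::--:.          
(20, 72, 117) [25.2  2.7]
(-14, 72, 117) [21.2 15.1]
(-33, 72, 82) [20.  24.1]
(-47, 72, 82) [18.4 29.1]
```

The checks agree. The knob is at x ≈ −13, with the rod tip showing beyond the keeper. The inner door is flush, and the terminal's rear end shows no more than about 4 mm outside in the top view. One last numerical check of the door and bystanders before handing in.

```bash
python3 - <<'E'
from h import *
b=np.load('box.npy')
a,c,o=[cv2.imread(f'pics/top{k}.png').astype(int) for k in(11,15,0)]
q=proj('top',w(b,[(70,-170,63)]))[0].astype(int)
print("door diff 11 vs 15",abs(a-c)[q[1]-12:q[1]+12,q[0]-25:q[0]+25].mean().round(1))
for n,(x,y) in dict(stamp=(257,241),tape=(188,262),spool=(189,153)).items(): print(n,abs(o-c)[y-14:y+14,x-14:x+14].mean().round(1))
E
python3 -c "
from cell import *
print(finish_job())"
```

```text
door diff 11 vs 15 1.6
stamp 2.3
tape 2.2
spool 2.2
the job is handed in; nothing more can be done
None
```

The whole sequence is done in the order asked, and I handed it in at about 27 s of the 72 s. The hand-in reported no verdict.

1. **Inner door:** pressed until it stood hard against its stop, at about 20 N with no movement.
2. **Roof bolt:** pushed to a firm end stop at about 20 N. The knob finished at box x ≈ −13 mm after about 34 mm of travel, and the rod tip shows beyond the keeper.
3. **Outer door:** opened by its tab to about 0.14 rad past square (about 1.7 rad), and left open.
4. **Card terminal:** gripped, squared up and slid part-way in, then pushed home with closed fingers. Its rear end stands out about 4 mm or less in the top view. In the scene view the roof edge hides that end, so only one camera confirms it.

**Last checks:** comparing before and after pictures, the stamp, tape roll and spool show only image noise. The outer door had not moved since it was opened. The arm was clear of everything with no contact force.

**What disagreed:** the real fingertips were about 15–25 mm above the reported tool height. This had three effects:
- **Bolt:** the first pass went over the knob without touching it. The second moved the bolt but then rode up onto the knob with 18 N of vertical force. A lower third pass reached the stop.
- **Terminal:** the first grip closed above it, so I lowered the gripper and tried again.
- **Press plate:** contact on the inner door was probably above the plate, on the door's upper part. I did not press it again, but the bolt went through the keeper without jamming.

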